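Make the bushing flushing stand ready

ROBOT

A 6-joint arm with a two-finger parallel gripper is mounted at the origin on a cart in front of the work surface, level with it; the furniture and walls round the work are solid. World frame = base frame: x ahead of the robot, y to its left, z up, the work surface at z = 0. Lengths are in m, angles in rad, forces in N, time in s.
With the tool pointing down it reaches from about 0.325 to 0.75 m from the base axis. Payload 7.6 kg.
Tool frame: the origin (TCP) lies midway between the tips of the shut fingers; the grasp point (between the pads) lies 19 mm behind it; z points along the fingers, y is the direction in which the jaws open and shut (so a half turn about z gives the same grasp; the last joint's range is limited). The gripper opens to 85 mm and grips with 20 to 120 N. Pads are 22 mm wide; open, the fingers measure 114 mm over their backs; the gripper's body (76 mm by 85 mm) begins 54 mm behind the grasp point. The pads swing forward as they close: fully open they stand 13 mm farther back than shut.
Start: joints at [1.095, 0.052, 1.401, -0, 1.689, -0.07], TCP at [0.207, 0.482, 0.231] pointing down, gripper open.
Joint ranges: [-2.9, 2.9], [-0.91, 2.17], [0.12, 2.37], [-1.06, 4.2], [0.26, 2.73], [-2.93, 2.93]. Speed limits (rad/s): [2.57, 2.57, 3.01, 3.14, 3.14, 3.14].

INTERFACE

Orientations are given as a unit quaternion [w, x, y, z].
In Python, from bench import r, grab_frame, order gives the robot as it stands. The module is installed in compiled form; this text tells all that it offers.
- The arm moves only by the tool move_arm, never from a script. Its arguments are lists of equal length, an entry for each row: "offset": the shift along the tool's x, y, z each as a share of 25 cm, from -1 to 1, a list of three; "twist": the turn about the tool's z as a share of pi rad, from -1 to 1. In form: {"offset": [[dx, dy, dz], ...], "twist": [twist, ...]}. A call has 1 to 5 rows; each row is the pose to reach, as a shift and turn from the pose commanded when the call began, along the tool's axes at that moment, turning the shorter way round; what a row does not reach only later rows make up. A row lasts 1/10 s, in which the tool goes at most 50 mm and 8.59 degrees, less where a joint would pass 70% of its speed; a pose out of reach is approached as far as the arm can. A call with a number of a shift or a turn outside -1 to 1 is refused whole. A call with a gripper value outside its range is refused whole. "jaw" is the opening, from -1 (shut) to 1 (fully open), set as the call begins (left out, the last holds). The fingers move at their own pace and stop on an object; the grip force is fixed at half the most. Time passes only in rows, so rows that repeat a pose let the fingers close. It gives the time, the measured TCP pose, the force and the opening at its end, in the units of the state.
- r.get_state(): the state, without advancing time (a new reading comes with each control period).
- grab_frame(name): name is "scene" or "top"; returns a dict with "img" (384x512x3 uint8, blue, green, red), "z_map" (384x512 float32, m along the optical axis (not along the pixel's ray), 0 where there is no reading), "camera_matrix" (3x3 intrinsics, pixels), "R" (3x3) and "t" (3): a world point X has camera coordinates R X + t. Camera axes: x right, y down, z forward; pixel columns grow to the right and rows downward; lengths in m; the calibration is good to about 2 mm. A picture is of the moment at which its call begins.
- order.job_done(): hands the job in, once; it reports no verdict.
The state is a dict: "clock": time; "joints": joint angles; "joint_velocities": joint speeds; "tau": joint torques, N m; "ee_pos": TCP position; "ee_rot": TCP orientation; "ft_force": force on the tool from outside, world axes, zero at the start; "wrist_torque": the same for the moment, N m; "width": opening from 0.0 (shut) to 1.0 (fully open).
Only numpy, scipy, OpenCV 4.12 (cv2) and the standard library are available. Lean on these libraries where they do the work, as an engineer would, in place of code of your own. Each camera call takes 0.05 s, during which the arm holds its last target.

TASK

Make the flushing stand ready for a wash. First open its drain: press the blue bayonet cover down, twist it a quarter turn anticlockwise out of its lugs and lay it flat, handle up, on the middle of the green mat; then thread every steel bushing that stands on the bench upright onto a post of the stand, one to a post and fully down. Also screw each of the two brass elbows, which are only started on their threads, further on (clockwise from above) until its outlet points straight over the red mark of its own dial, and leave the other things on the bench where they are.

Things in the scene. Friction and masses are not known exactly. Their poses are not given: they have to be found in the camera images.
- stand: fixed grey base plate 240 x 320 x 10 mm with three posts, a drain with a blue cover, and two brass elbows; origin at the centre of its underside, z up. In its frame (x, y in mm): posts 0 to 2 at (60,120), (60,20), (-40,120); drain at (55,-100); axis of elbow a at (-75,-100), of elbow b at (-75,15)
- post0 (a point): point on the axis of post 0, at the seat (14 mm above the bench) where the underside of a threaded bushing comes to rest; the steel post is 21 mm in diameter and rises 56 mm above this seat, with a tapered tip (8 mm at the top)
- post1 (a point): point on the axis of post 1, at the seat (14 mm above the bench) where the underside of a threaded bushing comes to rest; the steel post is 21 mm in diameter and rises 56 mm above this seat, with a tapered tip (8 mm at the top)
- post2 (a point): point on the axis of post 2, at the seat (14 mm above the bench) where the underside of a threaded bushing comes to rest; the steel post is 21 mm in diameter and rises 56 mm above this seat, with a tapered tip (8 mm at the top)
- cover: blue round bayonet cover, 68 mm across, 6 mm thick, about 150 g, with two ears along its own x axis (87 mm over the ears, 16 mm wide, 5 mm thick) and a black bar handle, 46 mm along x, 16 mm wide in y, from 6 to 42 mm above the underside. Origin at the centre of the underside. Locked on the drain at the start; a spring pushes it up with 7 N, 11 N when fully down
- drain (a point): centre of the locked cover's underside, 32 mm above the bench. Two fixed steel lugs at the ears' ends (inner edges 38 mm from the axis, tops 43 mm above the bench) hold the ears. Turning is blocked until the cover is pressed down over 4.5 mm (bottoms at 7.5); it then turns only anticlockwise from above, is clear of the lugs after 40 degrees, and at 90 degrees can be let up and lifted off
- mat: green square mat 130 x 130 x 3 mm fixed on the bench; origin at the centre of its underside. The cover shall be laid here
- elbow_a (a joint): turn of brass elbow a (on the stand's right, seen from the robot) on its thread, rad; grows as it is screwed on (clockwise seen from above), the elbow then sinks 6 mm a turn; starts between 0.1 and 0.9, thread ends at 0 and at 6.5; stiff (about 0.12 Nm) and stays where it is left. Its mark is met exactly once, between 3.5 and 5.5
- outlet_a (a point): centre of elbow a's outlet mouth, 50 mm from the elbow's axis; x points out of the outlet, z up. The outlet pipe is 21 to 26 mm thick
- hexhead_a (a point): centre of elbow a's brass hexagonal head, on the elbow's axis above the outlet: 26 mm across flats, 30 mm high (15 mm up and down from this point), where it is gripped and turned; its flats face along the outlet's x axis and every 60 degrees from it. About 83 mm above the bench at the start
- mark_a (a point): outer tip of the red mark on the white dial round elbow a's foot, 62 mm from the elbow's axis, 14 mm above the bench; x points outward from the axis along the mark
- elbow_b (a joint): turn of brass elbow b (near the middle of the stand's front) on its thread, rad; grows as it is screwed on (clockwise seen from above), the elbow then sinks 6 mm a turn; starts between 0.1 and 0.9, thread ends at 0 and at 6.5; stiff (about 0.12 Nm) and stays where it is left. Its mark is met exactly once, between 3.5 and 5.5
- outlet_b (a point): centre of elbow b's outlet mouth, 50 mm from the elbow's axis; x points out of the outlet, z up. The outlet pipe is 21 to 26 mm thick
- hexhead_b (a point): centre of elbow b's brass hexagonal head, on the elbow's axis above the outlet: 26 mm across flats, 30 mm high (15 mm up and down from this point), where it is gripped and turned; its flats face along the outlet's x axis and every 60 degrees from it. About 83 mm above the bench at the start
- mark_b (a point): outer tip of the red mark on the white dial round elbow b's foot, 62 mm from the elbow's axis, 14 mm above the bench; x points outward from the axis along the mark
- bushing_a: turned steel bushing (plain tube), 52 mm outside diameter, 30 mm bore, 75 mm long, about 0.2 kg, standing upright on the bench; origin at the centre of its underside. May be absent
- bushing_b: turned steel bushing (plain tube), 52 mm outside diameter, 30 mm bore, 75 mm long, about 0.2 kg, standing upright on the bench; origin at the centre of its underside. May be absent
- bushing_c: turned steel bushing (plain tube), 52 mm outside diameter, 30 mm bore, 75 mm long, about 0.2 kg, standing upright on the bench; origin at the centre of its underside. May be absent
- caliper: caliper lying flat, 235 mm long, not to be moved
Not all that is in view belongs to the job. There is more than one size of the cover; the job needs the larger.

How it is judged:
By the outcome, as a careful person would: the job done as asked, in the order asked, and still so for the second after the job is handed in, with the robot touching nothing.
Of bushing_a, bushing_b, bushing_c only 2 to 3 are there at a start; the rules pass over those that are not, and their reading is None.
At some moment in a run one of bushing_a, bushing_b, bushing_c may be knocked a few centimetres aside while the robot is not near it.
Once in a run the grip may slacken for a moment while it holds something.
It also fails if it takes over 210 s, if anything falls off the work surface, if the arm or the gripper's body presses on something with over 40 N, if the wrist force passes 120 N, or if a joint passes its speed limit or range.

## Working session

There is one attempt and no reset: what is moved stays moved. The work goes in short steps, Python scripts to look and compute and a tool call to move; the robot and the scene stay as the last step left them, time stands still between calls to the robot, and variables do not carry over. Pictures are saved under pics/ and viewed, and the job is handed in when it is done.

Besides the shell and the picture viewer there is one more tool, called after "Request:" as a command line: name --pt "numbers of a row" for each row, then --argument value for the rest. move_arm: Moves the arm, as the interface text tells. Shift numbers are shares of 25 cm and turn numbers shares of pi rad, none past 1 either way. Its arguments: {"type":"object","properties":{"offset":{"type":"array","items":{"type":"array","items":{"type":"number","minimum":-1,"maximum":1}}},"twist":{"type":"array","items":{"type":"number","minimum":-1,"maximum":1}},"jaw":{"type":"number"}},"required":["offset","twist"]}

```bash
mkdir -p pics; ls; python3 - <<'E'
from bench import r, grab_frame
import cv2,pickle
print(r.get_state())
for n in ("scene","top"):
    f=grab_frame(n); cv2.imwrite(f"pics/{n}0.png",f["img"]); pickle.dump(f,open(f"{n}0.pkl","wb"))
    print(n,f["camera_matrix"].tolist(),f["R"].tolist(),f["t"])
E
```

```text
pics
{'clock': 0.0, 'joints': array([ 1.09466965e+00,  5.28914904e-02,  1.40172499e+00,  1.22354055e-05,
        1.68859680e+00, -7.02911210e-02]), 'joint_velocities': array([-0.0001239 ,  0.00028325, -0.00022127, -0.00065825,  0.00078828,
       -0.00040487]), 'tau': array([ 7.33768011e-04, -3.81665111e+01, -3.60190809e+01, -1.06842526e-05,
        6.15258585e-03, -1.52732918e-05]), 'ee_pos': array([0.20709758, 0.48210258, 0.23044365]), 'ee_rot': array([-2.24490262e-04,  2.01527334e-01,  9.79482556e-01, -7.78615125e-04]), 'ft_force': array([-0.65591931, -0.92737836, -0.97198017]), 'wrist_torque': array([-0.05544174, -0.0080148 ,  0.01684004]), 'width': 1.0000407666709128}
scene [[378.4391958108009, 0.0, 256.25378759856267], [0.0, 378.4391958108009, 187.27815380689808], [0.0, 0.0, 1.0]] [[0.8651864051541335, -0.501190230185229, -0.01615046449315937], [-0.36844751792097263, -0.6135306322375723, -0.6984458388766014], [0.3401454260670608, 0.6102364430882852, -0.7154806584755562]] [-0.5105046   0.30930892  0.77516153]
top [[396.9115042455796, 0.0, 250.30635142290834], [0.0, 396.9115042455796, 189.8467784001133], [0.0, 0.0, 1.0]] [[-0.009247342793237235, -0.9998573043698391, -0.014137098342431854], [-0.9965596628058426, 0.010379446148262271, -0.08222594217131682], [0.08236094413962107, 0.013328090483431856, -0.9965134403933024]] [0.02693117 0.60098438 1.16554235]
```

View pics/scene0.png

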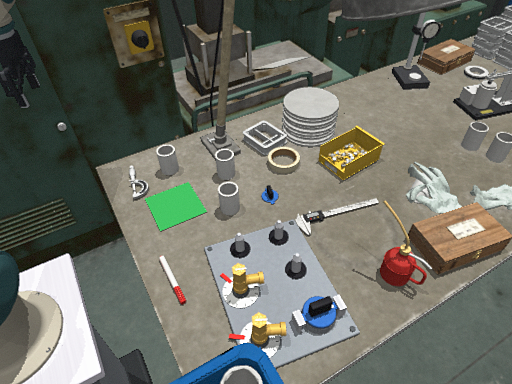

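View pics/top0.png

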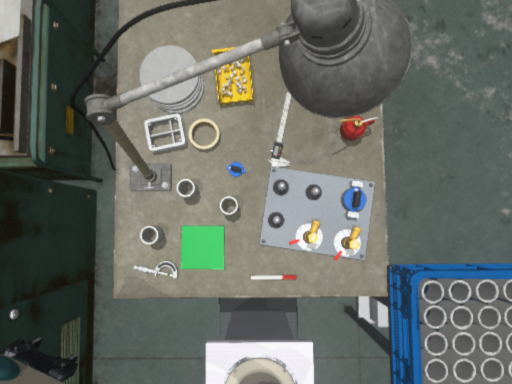

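```bash
cat > h.py <<'E'
import numpy as np, cv2, pickle
def load(n): return pickle.load(open(n+".pkl","rb"))
def snap(n,tag):
    from bench import grab_frame
    f=grab_frame(n); cv2.imwrite(f"pics/{n}{tag}.png",f["img"]); pickle.dump(f,open(f"{n}{tag}.pkl","wb")); return f
def cam(f): return f["camera_matrix"],f["R"],f["t"]
def ray(f,u,v):
    K,R,t=cam(f); d=R.T@np.linalg.solve(K,np.array([u,v,1.])); return -R.T@t,d
def onz(f,u,v,z):
    c,d=ray(f,u,v); return c+d*(z-c[2])/d[2]
def dep(f,u,v):
    c,d=ray(f,u,v); return c+d*f["z_map"][int(round(v)),int(round(u))]
def proj(f,X):
    K,R,t=cam(f); p=K@(R@np.array(X)+t); return p[:2]/p[2]
def cloud(f):
    K,R,t=cam(f); v,u=np.mgrid[0:384,0:512]; z=f["z_map"]
    P=np.stack([(u-K[0,2])/K[0,0]*z,(v-K[1,2])/K[1,1]*z,z],-1)
    return (P-t)@R
def two(f1,p1,f2,p2):
    c1,d1=ray(f1,*p1);c2,d2=ray(f2,*p2)
    s=np.linalg.lstsq(np.stack([d1,-d2],1),c2-c1,rcond=None)[0]
    a=c1+s[0]*d1;b=c2+s[1]*d2
    return (a+b)/2,np.linalg.norm(a-b)
def crop(f,u0,v0,u1,v1,k,name):
    cv2.imwrite(f"pics/{name}.png",cv2.resize(f["img"][v0:v1,u0:u1],None,fx=k,fy=k,interpolation=cv2.INTER_CUBIC))
E
python3 - <<'E'
from h import *
s=load("scene0");t=load("top0")
crop(t,125,150,385,290,3,"tc");crop(s,195,210,365,380,4,"sc0"); crop(s,120,130,290,230,4,"sc1")
np.set_printoptions(precision=3,suppress=True)
for p in [(187,182),(229,200),(151,230),(340,60),(100,108),(200,80),(150,180),(236,168),(355,200),(185,235),(203,250)]: print("t",p,dep(t,*p))
for p in [(475,135),(500,147),(475,128),(500,138),(168,150),(224,153),(228,186),(270,195),(319,311),(225,80),(220,140)]: print("s",p,dep(s,*p))
E
```

```text
t (187, 182) [0.627 0.212 0.021]
t (229, 200) [ 0.573  0.087 -0.003]
t (151, 230) [0.484 0.325 0.001]
t (340, 60) [ 0.731 -0.116  0.665]
t (100, 108) [0.694 0.26  0.573]
t (200, 80) [0.919 0.164 0.085]
t (150, 180) [0.63  0.314 0.058]
t (236, 168) [0.667 0.063 0.033]
t (355, 200) [ 0.565 -0.278  0.075]
t (185, 235) [0.468 0.22  0.004]
t (203, 250) [0.422 0.166 0.003]
s (475, 135) [ 1.286 -0.087  0.061]
s (500, 147) [ 1.312 -0.155  0.053]
s (475, 128) [ 1.328 -0.059  0.053]
s (500, 138) [ 1.343 -0.131  0.057]
s (168, 150) [0.484 0.325 0.057]
s (224, 153) [0.615 0.225 0.06 ]
s (228, 186) [0.564 0.098 0.064]
s (270, 195) [0.66  0.047 0.024]
s (319, 311) [ 0.563 -0.295  0.055]
s (225, 80) [0.666 0.287 0.246]
s (220, 140) [0.639 0.301 0.046]
```

View pics/tc.png

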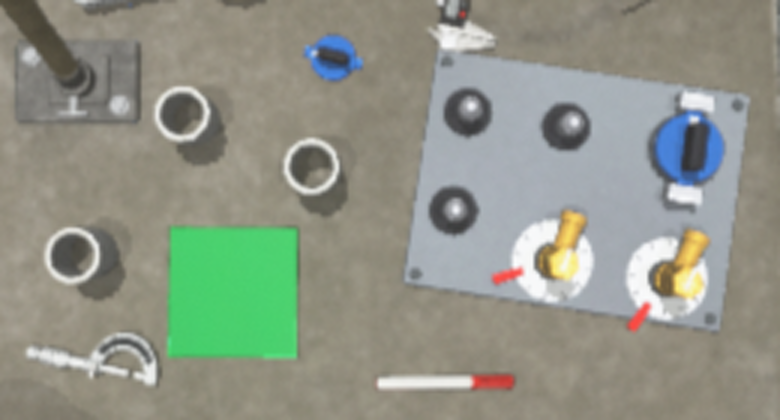

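View pics/sc0.png

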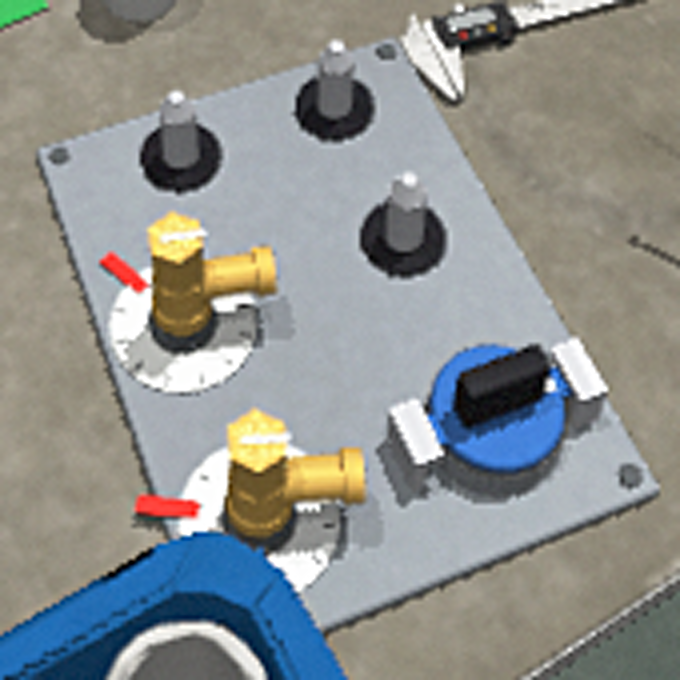

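View pics/sc1.png

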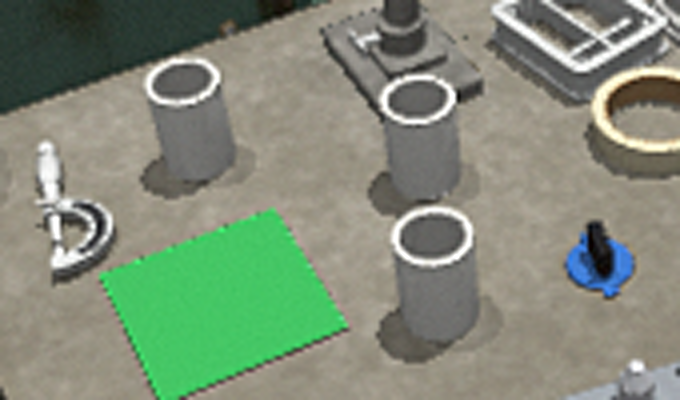

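```bash
cat > stand.py <<'E'
from h import *
np.set_printoptions(precision=4,suppress=True)
s=load("scene0");t=load("top0")
def plate(f):
    im=f["img"].astype(int); C=cloud(f)
    m=((im[...,0]-im[...,2]>8)&(im[...,0]-im[...,2]<70)&(abs(C[...,2]-.01)<.006)&(C[...,0]>.35)&(C[...,0]<.72)&(C[...,1]<.1)&(C[...,1]>-.45)).astype(np.uint8)
    m=cv2.morphologyEx(m,cv2.MORPH_OPEN,np.ones((3,3)))
    return m
for n,f in (("top",t),("scene",s)):
    m=plate(f); cs,_=cv2.findContours(m,cv2.RETR_EXTERNAL,cv2.CHAIN_APPROX_NONE); c=max(cs,key=cv2.contourArea)
    w=np.array([onz(f,u,v,.01)[:2] for u,v in c[:,0]],np.float32)
    print(n,len(c),cv2.minAreaRect(w*1000))
E
python3 stand.py
python3 - <<'E'
from h import *
np.set_printoptions(precision=4,suppress=True)
s=load("scene0");t=load("top0")
crop(t,255,160,385,265,6,"tp"); 
pt={0:(283.5,183.0),1:(315.5,190),2:(277,219)}
ps={0:(279,221),1:(297,254.5),2:(239,234)}
for i in range(3): print(two(t,pt[i],s,ps[i]))
E
```

```text
top 597 ((531.7565307617188, -178.5419158935547), (316.4504089355469, 235.72427368164062), 80.82694244384766)
scene 859 ((531.4295043945312, -182.6295928955078), (317.59320068359375, 238.01272583007812), 80.85883331298828)
(array([ 0.6135, -0.0741,  0.0718]), np.float64(0.005919084987033661))
(array([ 0.5961, -0.1683,  0.0654]), np.float64(0.0013884432264056415))
(array([ 0.5131, -0.0555,  0.0675]), np.float64(0.0005103564722455236))
```

View pics/tp.png

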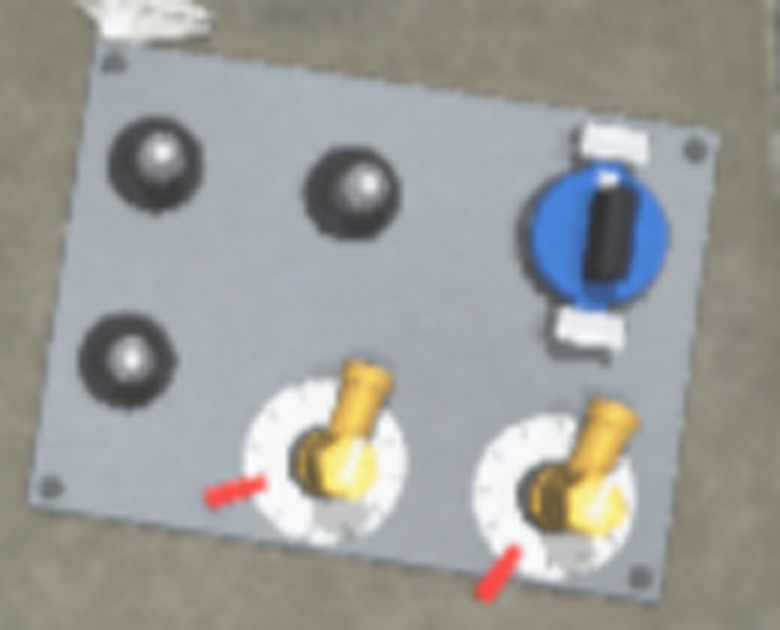

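```bash
cat > meas.py <<'E'
from h import *
np.set_printoptions(precision=4,suppress=True)
def mat(f):
    im=f["img"].astype(int); m=((im[...,1]>im[...,2]+60)&(im[...,1]>im[...,0]+60)).astype(np.uint8)
    cs,_=cv2.findContours(m,cv2.RETR_EXTERNAL,cv2.CHAIN_APPROX_NONE); c=max(cs,key=cv2.contourArea)
    w=np.array([onz(f,u,v,.003)[:2] for u,v in c[:,0]],np.float32)*1000
    return cv2.minAreaRect(w)
def bush(f,z=.075,img=None):
    # bright rims at height ~75mm -> world plane fit
    im=f["img"].astype(int); C=cloud(f)
    m=((im.min(-1)>185)).astype(np.uint8)
    cs,_=cv2.findContours(m,cv2.RETR_EXTERNAL,cv2.CHAIN_APPROX_NONE); out=[]
    for c in cs:
        if len(c)<20: continue
        w=np.array([onz(f,u,v,z)[:2] for u,v in c[:,0]],np.float32)*1000
        (x,y),rad=cv2.minEnclosingCircle(w)
        if 20<rad<33 and 300<x<850: out.append((round(x/1000,4),round(y/1000,4),round(rad,1),c[:,0].mean(0).round(1).tolist(), w.mean(0).round(1).tolist()))
    return out
if __name__=="__main__":
    import sys
    for n in ("top","scene"):
        f=load(n+sys.argv[1]); print(n,mat(f)); [print(b) for b in bush(f)]
E
python3 meas.py 0
```

```text
top ((431.45343017578125, 169.06292724609375), (127.7680892944336, 126.04159545898438), 89.56129455566406)
(0.4716, 0.3119, 26.1, [148.6, 234.5], [472.0, 312.20001220703125])
(0.5547, 0.0836, 25.8, [228.3, 204.8], [554.9000244140625, 83.80000305175781])
(0.606, 0.2083, 26.1, [185.0, 187.3], [606.4000244140625, 208.60000610351562])
(0.6785, -0.0632, 26.0, [278.9, 162.0], [676.9000244140625, -62.900001525878906])
(0.7395, 0.1507, 32.8, [205.2, 145.1], [728.9000244140625, 150.10000610351562])
(0.7871, 0.18, 21.7, [193.8, 124.6], [789.9000244140625, 183.60000610351562])
scene ((432.0499267578125, 165.193115234375), (129.64683532714844, 128.6021728515625), 89.24520874023438)
(0.4146, -0.266, 22.8, [245.8, 333.6], [413.3999938964844, -269.0])
(0.4412, -0.2077, 28.6, [242.5, 301.6], [438.5, -210.0])
(0.8084, -0.3191, 25.0, [420.6, 259.8], [809.9000244140625, -318.29998779296875])
(0.6522, -0.1105, 31.0, [303.4, 223.6], [653.5, -110.4000015258789])
(0.5546, 0.0808, 26.2, [227.7, 188.4], [554.7999877929688, 81.0999984741211])
(0.6058, 0.2043, 25.9, [224.2, 154.4], [606.5, 203.89999389648438])
(0.4723, 0.3085, 26.3, [165.0, 150.0], [471.6000061035156, 307.70001220703125])
```

```bash
cat > pts.py <<'E'
from h import *
np.set_printoptions(precision=4,suppress=True)
C0=np.array([.5316,-.1806]); YAW=np.radians(-9.15)
def S(x,y):
    c,s=np.cos(YAW),np.sin(YAW); return C0+np.array([c*x-s*y,s*x+c*y])/1000
P=dict(post0=S(60,120),post1=S(60,20),post2=S(-40,120),drain=S(55,-100),ea=S(-75,-100),eb=S(-75,15))
def go(x,y,z,psi=None):
    """psi = world angle(deg) of tool y, exact (not mod 180)"""
    from bench import r
    from scipy.spatial.transform import Rotation as Ro
    st=r.get_state(); q=st["ee_rot"]; R=Ro.from_quat([q[1],q[2],q[3],q[0]]).as_matrix()
    d=R.T@(np.array([x,y,z])-st["ee_pos"]); cur=np.degrees(np.arctan2(R[1,1],R[0,1]))
    tw=0 if psi is None else -((psi-cur+180)%360-180)/180
    print("cur",st["ee_pos"],"psi %.2f"%cur,"tilt",np.round(R[:,2],4),"j",st["joints"].round(3),"clk %.2f"%st["clock"],"w %.3f"%st["width"])
    print("offset",(d/.25).round(4),"twist %.4f"%tw, "rows>=%.1f"%max(np.linalg.norm(d)/.05,abs(tw)*180/8.59))
E
python3 - <<'E'
from pts import *
print(P)
for n in("top","scene"):
    f=load(n+"0"); im=f["img"].astype(int); Cl=cloud(f)
    m=(im[...,0]>im[...,2]+60)&(Cl[...,0]>.5)&(Cl[...,0]<.65)&(Cl[...,1]<-.2)&(Cl[...,1]>-.36)
    cs,_=cv2.findContours(m.astype(np.uint8),cv2.RETR_EXTERNAL,cv2.CHAIN_APPROX_NONE);c=max(cs,key=cv2.contourArea)
    w=np.array([onz(f,u,v,.038)[:2] for u,v in c[:,0]],np.float32)*1000
    print(n,"cover",cv2.minEnclosingCircle(w),c[:,0].mean(0), "blue depth z",np.median(Cl[m][:,2]))
    # black handle
    h=(im.max(-1)<60)&(Cl[...,2]>.065)&(Cl[...,2]<.085)&(Cl[...,0]>.5)&(Cl[...,0]<.65)&(Cl[...,1]<-.2)&(Cl[...,1]>-.36)
    p=Cl[h]; print("handle",p.mean(0),len(p),cv2.minAreaRect((p[:,:2]*1000).astype(np.float32)))
    for e in("ea","eb"):
        x,y=P[e]; y_=(im[...,2]>im[...,0]+60)&(im[...,1]>im[...,0]+30)&(np.hypot(Cl[...,0]-x,Cl[...,1]-y)<.075)
        p=Cl[y_]; top=p[p[:,2]>.093]; print(n,e,P[e],"hextop",top.mean(0),len(top))
        rr=np.hypot(p[:,0]-x,p[:,1]-y); o=p[(rr>.025)&(p[:,2]<.08)]; d=o.mean(0)[:2]-P[e]; print("outlet dir",np.degrees(np.arctan2(d[1],d[0])),o[:,2].max(),rr.max())
        red=(im[...,2]>170)&(im[...,1]<100)&(im[...,0]<100)&(np.hypot(Cl[...,0]-x,Cl[...,1]-y)<.08)
        v,u=np.nonzero(red); q=np.array([onz(f,a,b,.014)[:2] for a,b in zip(u,v)]); d=q.mean(0)-P[e]; print("mark",np.degrees(np.arctan2(d[1],d[0])),np.hypot(*(q-P[e]).T).max(),len(q))
E
```

```text
{'post0': array([ 0.6099, -0.0717]), 'post1': array([ 0.594 , -0.1704]), 'post2': array([ 0.5112, -0.0558]), 'drain': array([ 0.57  , -0.2881]), 'ea': array([ 0.4417, -0.2674]), 'eb': array([ 0.4599, -0.1539])}
top cover ((569.9324951171875, -286.289306640625), 37.12346649169922) [354.3594 198.6875] blue depth z 0.03874234013297622
handle [ 0.5681 -0.2783  0.0695] 13 ((568.3235473632812, -278.2411804199219), (1.778732180595398, 35.07307052612305), 81.3781967163086)
top ea [ 0.4417 -0.2674] hextop [ 0.4426 -0.2643  0.0988] 64
outlet dir -20.90331894053709 0.07000328548386944 0.04999248960725738
mark 141.56071003324888 0.061983593488182435 21
top eb [ 0.4599 -0.1539] hextop [ 0.4609 -0.1511  0.0993] 61
outlet dir -16.200587447114177 0.07053541415184401 0.050065152020290125
mark 106.66859014033595 0.060714535493490505 16
scene cover ((570.54638671875, -289.86785888671875), 37.65937042236328) [318.1931 310.9172] blue depth z 0.037474445056783934
handle [ 0.5688 -0.2904  0.0726] 175 ((569.1928100585938, -289.45257568359375), (15.454816818237305, 43.68133544921875), 81.1229476928711)
scene ea [ 0.4417 -0.2674] hextop [ 0.4412 -0.2681  0.0978] 144
outlet dir -28.579707115361018 0.06754237517408868 0.05865776356598728
mark 143.5254545442635 0.06051517933732064 62
scene eb [ 0.4599 -0.1539] hextop [ 0.4601 -0.1549  0.0978] 110
outlet dir -26.183524671956715 0.0676693626053307 0.07350176719664896
mark 107.25753631269026 0.05991359220628149 42
```

```bash
python3 -c "
from pts import *
go(.57,-.288,.2,-99.15)"
```

```text
cur [0.2071 0.4821 0.2306] psi 66.75 tilt [-0.0007 -0.0013 -1.    ] j [ 1.095  0.053  1.402  0.     1.689 -0.07 ] clk 0.10 w 1.003
offset [-2.5498 -2.2572  0.1251] twist 0.9217 rows>=19.3
```

Request:
move_arm --pt "-0.74 -0.66 0.03" --pt "-0.74 -0.66 0.03" --pt "-0.74 -0.66 0.03" --pt "-0.74 -0.66 0.03" --pt "-0.74 -0.66 0.03" --twist '[0,0,0,0,0]' --jaw 0.2

```text
clock: 0.6
ee_pos: [0.3123, 0.2558, 0.2234]
ee_rot: [-0.0, 0.201, 0.98, -0.0]
ft_force: [0.9, 0.8, -0.3]
width: 0.6
```

Request:
move_arm --pt "-0.74 -0.66 0.03" --pt "-0.74 -0.66 0.03" --pt "-0.74 -0.66 0.03" --pt "-0.74 -0.66 0.03" --pt "-0.74 -0.66 0.03" --twist '[0,0,0,0,0]'

```text
clock: 1.1
ee_pos: [0.4172, 0.031, 0.2161]
ee_rot: [0.0, 0.202, 0.979, 0.0]
ft_force: [0.4, -0.6, 0.9]
width: 0.6
```

Request:
move_arm --pt "-0.74 -0.66 0.03" --pt "-0.74 -0.66 0.03" --pt "-0.74 -0.66 0.03" --pt "-0.74 -0.66 0.03" --pt "-0.74 -0.66 0.03" --twist '[0,0,0,0,0]'

```text
clock: 1.6
ee_pos: [0.5221, -0.1937, 0.2082]
ee_rot: [-0.0, 0.202, 0.979, 0.0]
ft_force: [1.3, 0.1, 1.0]
width: 0.6
```

Request:
move_arm --pt "-0.33 -0.28 0.03" --pt "-0.33 -0.28 0.03" --pt "-0.33 -0.28 0.03" --pt "-0.33 -0.28 0.03" --pt "-0.33 -0.28 0.03" --twist '[0.23,0.23,0.23,0.23,0.23]'

```text
clock: 2.1
ee_pos: [0.5697, -0.2889, 0.1999]
ee_rot: [-0.001, 0.538, 0.843, 0.0]
ft_force: [0.5, 0.5, 0.1]
width: 0.597
```

Request:
move_arm --pt "0 0 0" --pt "0 0 0" --pt "0 0 0" --pt "0 0 0" --pt "0 0 0" --twist '[0.23,0.23,0.23,0.23,0.23]'

```text
clock: 2.6
ee_pos: [0.5697, -0.2883, 0.2006]
ee_rot: [-0.001, 0.801, 0.599, -0.0]
ft_force: [-0.1, 0.4, -0.3]
width: 0.604
```

Request:
move_arm --pt "0 0 0" --pt "0 0 0" --pt "0 0 0" --pt "0 0 0" --pt "0 0 0" --twist '[0.23,0.23,0.23,0.23,0.23]'

```text
clock: 3.1
ee_pos: [0.5697, -0.2883, 0.2006]
ee_rot: [-0.0, 0.961, 0.277, -0.0]
ft_force: [0.1, 0.3, -0.3]
width: 0.597
```

Request:
move_arm --pt "0 0 0" --pt "0 0 0" --pt "0 0 0" --pt "0 0 0" --pt "0 0 0" --twist '[0.23,0.23,0.23,0.23,0.23]'

```text
clock: 3.6
ee_pos: [0.5698, -0.2883, 0.2006]
ee_rot: [-0.0, 0.997, -0.08, -0.001]
ft_force: [-0.6, 0.8, 0.2]
width: 0.602
```

```bash
python3 -c "
from pts import *
go(.57,-.288,.052,-99.15)"
```

```text
cur [ 0.5698 -0.2883  0.2006] psi -99.19 tilt [-0.001   0.0007 -1.    ] j [-0.526  0.387  1.077  0.     1.68   1.205] clk 3.60 w 0.602
offset [ 0.0014 -0.001   0.5943] twist -0.0002 rows>=3.0
```

Request:
move_arm --pt "0 0 0.2" --pt "0 0 0.4" --pt "0 0 0.5" --pt "0 0 0.56" --pt "0 0 0.594" --twist '[0,0,0,0,0]'

```text
clock: 4.1
ee_pos: [0.5696, -0.2882, 0.0515]
ee_rot: [-0.0, 0.997, -0.077, -0.001]
ft_force: [0.8, 0.9, 1.7]
width: 0.601
```

Request:
move_arm --pt "0 0 0" --pt "0 0 0" --pt "0 0 0" --pt "0 0 0" --pt "0 0 0" --twist '[0,0,0,0,0]' --jaw -1

```text
clock: 4.6
ee_pos: [0.571, -0.2889, 0.055]
ee_rot: [0.001, 0.997, -0.077, 0.002]
ft_force: [-0.7, 0.3, 5.4]
width: 0.174
```

Request:
move_arm --pt "0 0 0" --pt "0 0 0" --pt "0 0 0" --twist '[0,0,0]'

```text
clock: 4.9
ee_pos: [0.571, -0.2889, 0.055]
ee_rot: [0.001, 0.997, -0.077, 0.002]
ft_force: [0.5, 0.3, 6.1]
width: 0.173
```

```bash
python3 - <<'E'
from h import *
f=snap("scene","1");crop(f,230,210,400,380,4,"c1");f=snap("top","1")
E
```

```text
(no output)
```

View pics/c1.png

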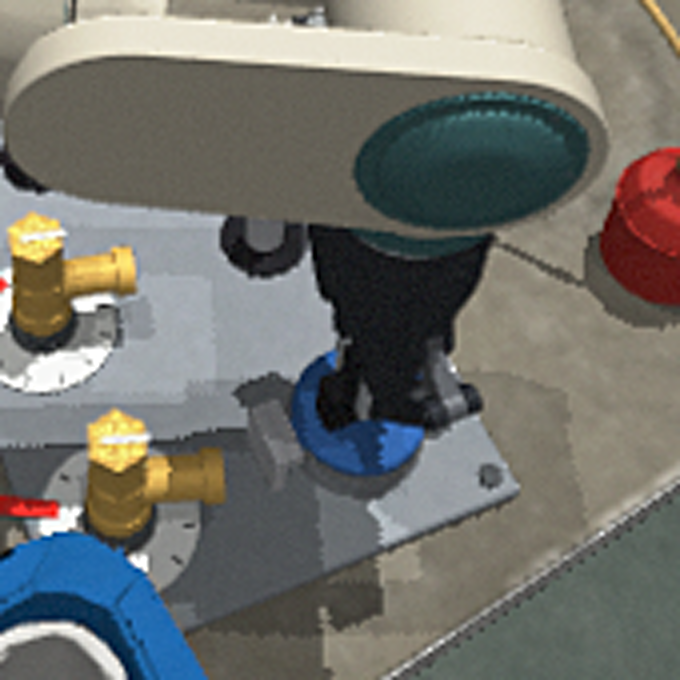

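Request:
move_arm --pt "0 0 0.012" --pt "0 0 0.024" --pt "0 0 0.036" --pt "0 0 0.036" --pt "0 0 0.036" --twist '[0,0,0,0,0]'

```text
clock: 5.5
ee_pos: [0.5712, -0.289, 0.0477]
ee_rot: [0.001, 0.997, -0.077, 0.002]
ft_force: [-4.5, 2.4, 14.0]
width: 0.166
```

Request:
move_arm --pt "0 0 0.004" --pt "0 0 0.004" --pt "0 0 0.004" --pt "0 0 0.004" --pt "0 0 0.004" --twist '[-0.03,-0.06,-0.1,-0.14,-0.18]'

```text
clock: 6.0
ee_pos: [0.5726, -0.2894, 0.0477]
ee_rot: [0.003, 0.978, 0.207, 0.004]
ft_force: [0.9, 0.7, 13.7]
width: 0.174
```

```bash
python3 -c "
from pts import *
go(.57,-.288,.052,-99.15+90)
from bench import r
s=r.get_state();print(s['wrist_torque'],s['ft_force'])"
```

```text
cur [ 0.5726 -0.2894  0.0477] psi -66.14 tilt [ 0.008  -0.0037 -1.    ] j [-0.526  0.494  1.248  0.001  1.391  0.628] clk 6.00 w 0.174
offset [-0.0072 -0.0092 -0.0172] twist -0.3166 rows>=6.6
[ 0.2881 -0.0917 -0.0347] [ 0.9428  0.6643 13.7161]
```

Request:
move_arm --pt "0 0 0" --pt "0 0 0" --pt "0 0 0" --pt "0 0 0" --pt "0 0 0" --twist '[-0.045,-0.09,-0.135,-0.18,-0.22]'

```text
clock: 6.5
ee_pos: [0.5728, -0.2895, 0.0478]
ee_rot: [0.004, 0.85, 0.526, 0.003]
ft_force: [0.6, 2.2, 13.2]
width: 0.17
```

Request:
move_arm --pt "0 0 0" --pt "0 0 0" --pt "0 0 0" --pt "0 0 0" --twist '[-0.045,-0.08,-0.097,-0.097]'

```text
clock: 6.9
ee_pos: [0.5728, -0.2895, 0.0478]
ee_rot: [0.004, 0.762, 0.648, 0.002]
ft_force: [1.6, 1.2, 14.1]
width: 0.176
```

```bash
python3 -c "
from pts import *
go(.57,-.288,.052,-99.15+90)
from bench import r
s=r.get_state();print(s['wrist_torque'],s['ft_force'])
f=snap('scene','2');crop(f,230,210,400,380,4,'c2')"
```

```text
cur [ 0.5728 -0.2895  0.0478] psi -9.28 tilt [ 0.0086 -0.0039 -1.    ] j [-0.526  0.494  1.248  0.001  1.391 -0.364] clk 6.90 w 0.176
offset [ 0.004  -0.0119 -0.0171] twist -0.0007 rows>=0.1
[ 0.2485 -0.3762  0.032 ] [ 1.6203  1.1991 14.0529]
```

View pics/c2.png

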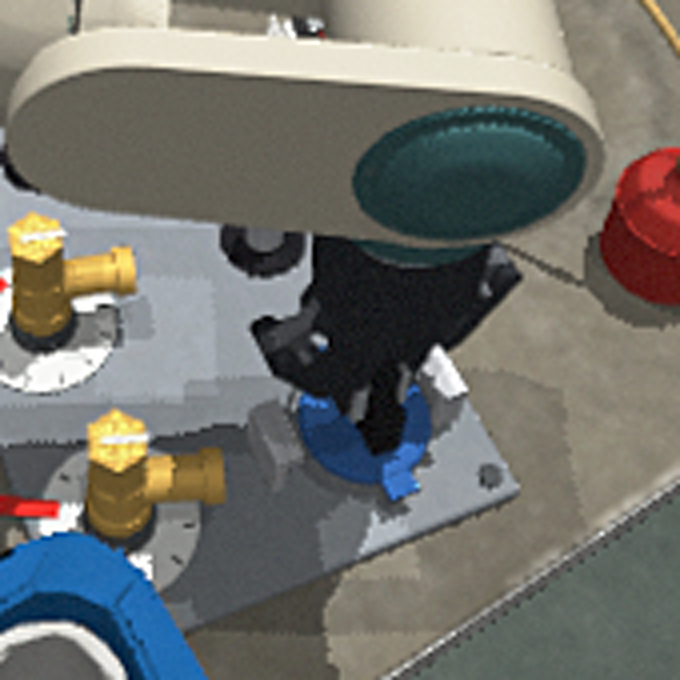

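The cover is turned: its ear now shows at about (400,480) of the crop, away from the lugs. Lifting it now.

Request:
move_arm --pt "0 0 -0.03" --pt "0 0 -0.08" --pt "0 0 -0.16" --pt "0 0 -0.28" --pt "0 0 -0.4" --twist '[0,0,0,0,0]'

```text
clock: 7.45
ee_pos: [0.5692, -0.2881, 0.1433]
ee_rot: [-0.001, 0.763, 0.647, -0.0]
ft_force: [1.5, 0.1, -1.9]
width: 0.174
```

```bash
python3 -c "
from pts import *
go(.4317,.167,.15)
from bench import r
s=r.get_state();print(s['wrist_torque'],s['ft_force'])
f=snap('scene','3');crop(f,230,180,400,350,4,'c3')"
```

```text
cur [ 0.5692 -0.2881  0.1433] psi -9.40 tilt [-0.002  0.001 -1.   ] j [-0.526  0.412  1.159 -0.     1.573 -0.362] clk 7.45 w 0.174
offset [ 1.7063 -0.84   -0.024 ] twist 0.0000 rows>=9.5
[ 0.0247 -0.0413  0.0456] [ 1.5115  0.1371 -1.8566]
```

View pics/c3.png

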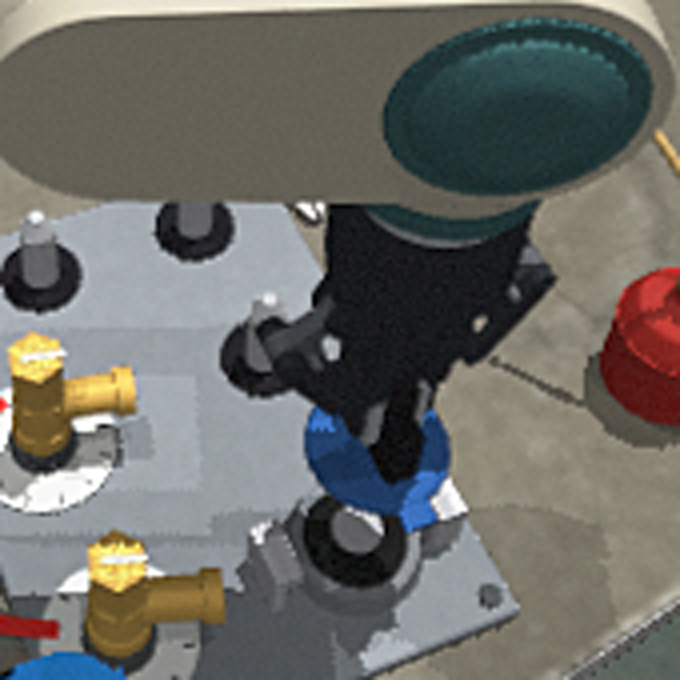

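Request:
move_arm --pt "0.1 -0.05 -0.1" --pt "0.28 -0.14 -0.1" --pt "0.46 -0.23 -0.1" --pt "0.65 -0.32 -0.1" --pt "0.84 -0.414 -0.1" --twist '[0,0,0,0,0]'

```text
clock: 8.0
ee_pos: [0.5026, -0.0686, 0.1675]
ee_rot: [-0.0, 0.763, 0.647, -0.0]
ft_force: [1.5, 0.1, -0.8]
width: 0.171
```

Request:
move_arm --pt "0.18 -0.09 0" --pt "0.36 -0.18 0" --pt "0.54 -0.27 0" --pt "0.72 -0.36 0" --pt "0.866 -0.426 0" --twist '[0,0,0,0,0]'

```text
clock: 8.5
ee_pos: [0.4327, 0.1627, 0.1678]
ee_rot: [-0.0, 0.762, 0.647, -0.0]
ft_force: [0.8, -0.6, -0.6]
width: 0.172
```

```bash
python3 -c "
from pts import *
go(.4317,.167,.035)
f=snap('scene','4');crop(f,120,130,290,230,4,'c4');snap('top','4')
from bench import r
s=r.get_state();print(s['wrist_torque'],s['ft_force'])
"
```

```text
cur [0.4327 0.1627 0.1678] psi -9.35 tilt [-0.0001  0.0001 -1.    ] j [ 0.28  -0.099  1.676  0.     1.564  0.443] clk 8.50 w 0.172
offset [ 0.0163 -0.0065  0.5312] twist 0.0000 rows>=2.7
[-0.0099 -0.0168  0.0281] [-0.1241 -1.3644 -0.4948]
```

View pics/scene4.png

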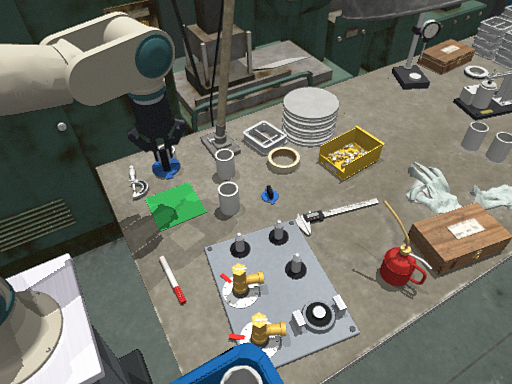

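```bash
python3 - <<'E'
from pts import *
for n in("top","scene"):
    f=load(n+"4"); im=f["img"].astype(int); Cl=cloud(f)
    m=(im[...,0]>im[...,2]+60)&(Cl[...,0]>.36)&(Cl[...,0]<.5)&(Cl[...,1]<.25)&(Cl[...,1]>.08)&(Cl[...,2]>.1)
    p=Cl[m]; print(n,len(p),np.percentile(p[:,2],[5,50,95]) if len(p) else 0, p.mean(0),p.min(0),p.max(0))
    if len(p):
        A=np.c_[p[:,:2],np.ones(len(p))]; print(np.linalg.lstsq(A,p[:,2],rcond=None)[0])
        v,u=np.nonzero(m); w=np.array([onz(f,a,b,.151)[:2] for a,b in zip(u,v)],np.float32)*1000; print(cv2.minEnclosingCircle(w))
E
```

```text
top 23 [0.1496 0.1518 0.4373] [0.4313 0.1226 0.2014] [0.4188 0.0959 0.1493] [0.4511 0.1358 0.4428]
[ 2.9255 -7.3838 -0.155 ]
((431.93011474609375, 130.3472900390625), 14.208666801452637)
scene 218 [0.1474 0.1494 0.1512] [0.4315 0.148  0.1497] [0.3998 0.1169 0.1461] [0.4649 0.1842 0.1746]
[-0.018   0.014   0.1554]
((430.29376220703125, 150.46978759765625), 37.31121063232422)
```

Request:
move_arm --pt "0.012 0 0.18" --pt "0.012 0 0.34" --pt "0.012 0 0.46" --pt "0.012 0 0.53" --pt "0.012 0 0.56" --twist '[0,0,0,0,0]'

```text
clock: 9.1
ee_pos: [0.433, 0.1627, 0.0261]
ee_rot: [-0.001, 0.763, 0.647, -0.002]
ft_force: [-21.1, -6.3, 53.9]
width: 0.169
```

Request:
move_arm --pt "0 0 0.003" --pt "0 0 0.006" --pt "0 0 0.006" --twist '[0,0,0]'

```text
clock: 9.4
ee_pos: [0.4351, 0.1636, 0.0268]
ee_rot: [0.0, 0.763, 0.647, 0.0]
ft_force: [-0.1, 0.7, -0.8]
width: 0.171
```

Request:
move_arm --pt "0 0 0" --pt "0 0 0" --pt "0 0 0" --pt "0 0 0" --twist '[0,0,0,0]' --jaw -0.1

```text
clock: 9.8
ee_pos: [0.4347, 0.1638, 0.0265]
ee_rot: [0.0, 0.763, 0.647, 0.0]
ft_force: [-0.4, 0.7, 0.6]
width: 0.45
```

Request:
move_arm --pt "0 0 -0.06" --pt "0 0 -0.2" --pt "0 0 -0.4" --pt "0 0 -0.6" --pt "0 0 -0.6" --twist '[0,0,0,0,0]'

```text
clock: 10.3
ee_pos: [0.4377, 0.1647, 0.1843]
ee_rot: [0.003, 0.763, 0.647, 0.006]
ft_force: [0.1, 0.3, -0.4]
width: 0.444
```

```bash
python3 -c "
from pts import *
go(.4317,.167,.2)
f=snap('scene','5');crop(f,120,130,290,230,4,'c5');snap('top','5')
"; python3 meas.py 5
```

```text
cur [0.4377 0.1647 0.1843] psi -9.39 tilt [ 0.0134  0.0039 -0.9999] j [ 0.281 -0.104  1.648  0.     1.584  0.445] clk 10.30 w 0.444
offset [ 0.0057 -0.0245 -0.0632] twist 0.0000 rows>=0.3
top ((431.2076110839844, 141.92617797851562), (72.97891235351562, 126.2636489868164), 89.79460144042969)
(0.4716, 0.3119, 26.1, [148.3, 233.6], [474.70001220703125, 312.8999938964844])
(0.5547, 0.0836, 25.8, [228.3, 204.8], [554.9000244140625, 83.80000305175781])
(0.606, 0.2083, 26.1, [185.0, 187.3], [606.4000244140625, 208.60000610351562])
(0.6785, -0.0632, 26.0, [278.9, 162.0], [676.9000244140625, -62.900001525878906])
(0.7395, 0.1507, 32.8, [205.4, 145.1], [728.9000244140625, 149.6999969482422])
(0.7857, 0.18, 22.9, [193.5, 125.0], [788.5999755859375, 184.3000030517578])
scene ((432.1293029785156, 165.1298065185547), (129.3535919189453, 128.439208984375), 89.33470916748047)
(0.4146, -0.266, 22.8, [245.8, 333.4], [413.6000061035156, -268.70001220703125])
(0.8084, -0.3191, 25.0, [420.6, 259.8], [810.0, -318.20001220703125])
(0.6522, -0.1105, 31.0, [303.4, 223.6], [653.5999755859375, -110.4000015258789])
(0.5546, 0.0808, 26.2, [227.7, 188.4], [554.7999877929688, 81.0999984741211])
(0.6058, 0.2043, 25.9, [224.2, 154.4], [606.5, 203.89999389648438])
(0.4718, 0.3084, 26.5, [163.2, 150.3], [466.70001220703125, 308.70001220703125])
```

View pics/scene5.png

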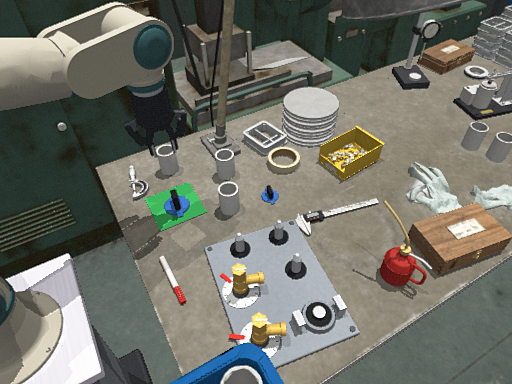

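```bash
python3 -c "
from pts import *
go(.5547,.082,.13,-9.4)"
```

```text
cur [0.4352 0.1639 0.1775] psi -9.39 tilt [ 0.0029  0.0009 -1.    ] j [ 0.281 -0.099  1.657  0.     1.581  0.445] clk 10.40 w 0.451
offset [-0.2455  0.5246  0.1909] twist 0.0001 rows>=3.0
```

Request:
move_arm --pt "-0.06 0.13 0.05" --pt "-0.12 0.26 0.1" --pt "-0.18 0.39 0.15" --pt "-0.2455 0.5246 0.19" --pt "-0.2455 0.5246 0.19" --twist '[0,0,0,0,0]' --jaw 1

```text
clock: 10.9
ee_pos: [0.5541, 0.079, 0.1236]
ee_rot: [-0.002, 0.764, 0.646, -0.003]
ft_force: [-0.6, -0.3, -0.5]
width: 0.996
```

```bash
python3 -c "
from pts import *
go(.5547,.082,.036,-9.4)
f=snap('scene','6');crop(f,150,140,260,230,6,'c6');snap('top','6')
"; python3 - <<'E'
import sys; sys.path.insert(0,'.')
import os; os.chdir('.')
from pts import *
f=load("scene6"); im=f["img"].astype(int)
for n in("top","scene"):
    f=load(n+"6"); im=f["img"].astype(int); Cl=cloud(f)
    m=(im[...,0]>im[...,2]+60)&(Cl[...,0]>.35)&(Cl[...,0]<.52)&(Cl[...,1]<.26)&(Cl[...,1]>.08)&(Cl[...,2]<.06)
    v,u=np.nonzero(m)
    if len(u)<50: print(n,len(u)); continue
    w=np.array([onz(f,a,b,.009)[:2] for a,b in zip(u,v)],np.float32)*1000; print(n,len(u),cv2.minEnclosingCircle(w),cv2.minAreaRect(w),np.median(Cl[m][:,2]))
E
```

```text
cur [0.5541 0.079  0.1236] psi -9.58 tilt [-0.0074 -0.0013 -1.    ] j [ 0.076  0.214  1.44  -0.001  1.495  0.243] clk 10.90 w 0.996
offset [0.0131 0.0027 0.3503] twist -0.0010 rows>=1.8
top 139 ((442.8935546875, 144.43690490722656), 30.205839157104492) ((443.5225830078125, 141.61805725097656), (51.92531204223633, 40.88291931152344), 6.413098335266113) 0.010599659029246053
scene 307 ((433.7682189941406, 157.00108337402344), 41.24542999267578) ((435.4529724121094, 157.98191833496094), (68.03604125976562, 67.01702880859375), 34.89012145996094) 0.00787570564789558
```

View pics/c6.png

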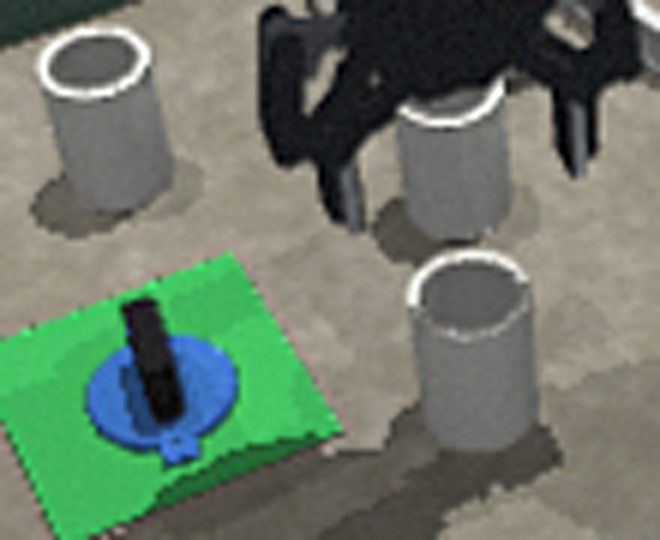

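Request:
move_arm --pt "0.008 0.002 0.1" --pt "0.01 0.002 0.2" --pt "0.01 0.002 0.28" --pt "0.01 0.002 0.33" --pt "0.01 0.002 0.35" --twist '[0,0,0,0,0]'

```text
clock: 11.5
ee_pos: [0.5537, 0.0847, 0.0401]
ee_rot: [-0.001, 0.762, 0.647, -0.001]
ft_force: [-0.1, -1.3, 0.3]
width: 0.999
```

Request:
move_arm --pt "0 0 0" --pt "0 0 0" --pt "0 0 0" --pt "0 0 0" --pt "0 0 0" --twist '[0,0,0,0,0]' --jaw -1

```text
clock: 12.0
ee_pos: [0.5558, 0.0843, 0.0431]
ee_rot: [0.001, 0.763, 0.647, 0.001]
ft_force: [-2.3, 0.1, 7.7]
width: 0.608
```

Request:
move_arm --pt "0 0 -0.02" --pt "0 0 -0.1" --pt "0 0 -0.25" --pt "0 0 -0.4" --pt "0 0 -0.42" --twist '[0,0,0,0,0]'

```text
clock: 12.5
ee_pos: [0.5572, 0.0843, 0.1522]
ee_rot: [0.003, 0.763, 0.647, 0.004]
ft_force: [0.5, 0.4, -0.5]
width: 0.609
```

```bash
python3 -c "
from pts import *
x,y=P['post0'];go(x,y,.14,-9.4)
f=snap('scene','7');crop(f,150,120,290,230,5,'c7');snap('top','7')
"
```

```text
cur [0.5572 0.0843 0.1522] psi -9.40 tilt [ 0.0094  0.0008 -1.    ] j [0.085 0.19  1.409 0.    1.533 0.249] clk 12.50 w 0.609
offset [-0.5813  0.3095  0.0504] twist 0.0000 rows>=3.3
```

View pics/c7.png

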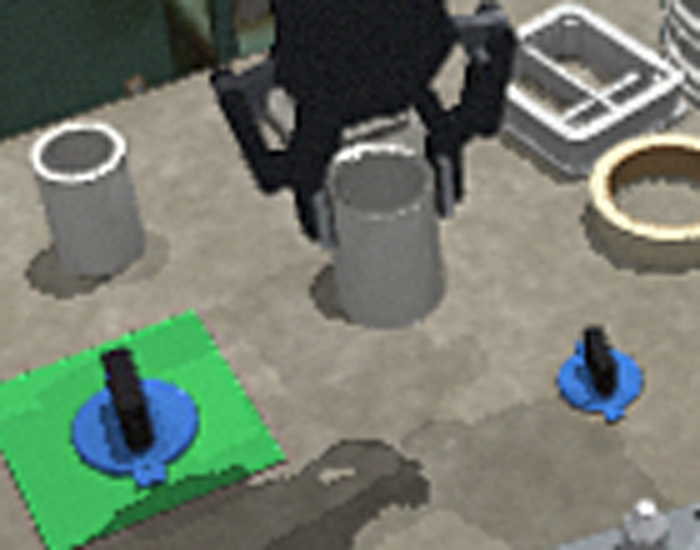

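Request:
move_arm --pt "-0.15 0.08 0.01" --pt "-0.3 0.16 0.02" --pt "-0.45 0.24 0.04" --pt "-0.575 0.309 0.05" --pt "-0.575 0.309 0.05" --twist '[0,0,0,0,0]'

```text
clock: 13.1
ee_pos: [0.6069, -0.0744, 0.1301]
ee_rot: [-0.001, 0.764, 0.645, -0.002]
ft_force: [-0.2, 1.1, -2.5]
width: 0.608
```

```bash
python3 -c "
from pts import *
x,y=P['post0'];go(x,y,.14,-9.4)
f=snap('scene','8');crop(f,220,130,350,260,5,'c8');g=snap('top','8');crop(g,240,150,340,230,7,'d8')
"
```

```text
cur [ 0.6069 -0.0744  0.1301] psi -9.67 tilt [-0.005  -0.0003 -1.    ] j [-0.182  0.349  1.265 -0.001  1.532 -0.013] clk 13.10 w 0.608
offset [ 0.0128  0.01   -0.0395] twist -0.0015 rows>=0.2
```

View pics/c8.png

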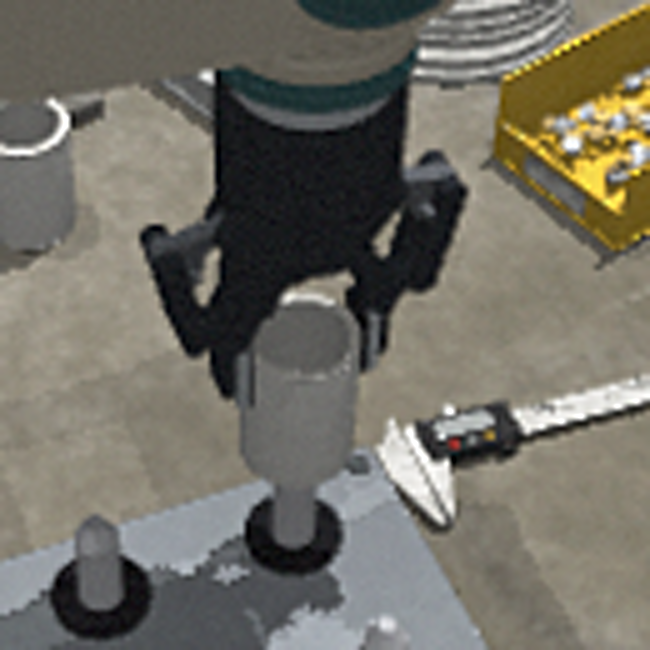

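View pics/d8.png

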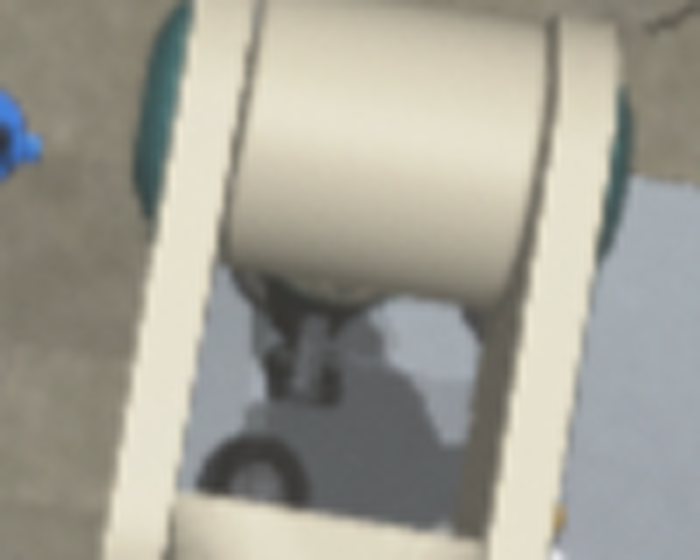

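```bash
cat > circ.py <<'E'
from pts import *
from scipy.optimize import least_squares
def fit(p,R,guess):
    s=least_squares(lambda q:np.hypot(p[:,0]-q[0],p[:,1]-q[1])-R,guess,loss="soft_l1",f_scale=.001)
    return s.x,np.sqrt(np.mean(s.fun**2))*1000
def posts(f):
    Cl=cloud(f);o={}
    for k in("post0","post1","post2"):
        x,y=P[k]; m=(np.hypot(Cl[...,0]-x,Cl[...,1]-y)<.018)&(Cl[...,2]>.02)&(Cl[...,2]<.055)
        p=Cl[m]
        if len(p)>15: o[k]=(fit(p,.0105,P[k]),len(p))
    return o
def bushing(f,x,y,zlo,zhi):
    Cl=cloud(f); im=f["img"].astype(int)
    m=(np.hypot(Cl[...,0]-x,Cl[...,1]-y)<.035)&(Cl[...,2]>zlo)&(Cl[...,2]<zhi)
    p=Cl[m]; 
    return fit(p,.026,[x,y]),len(p)
E
python3 - <<'E'
from circ import *
for n in("scene0","top0"):
    f=load(n); print(n,posts(f))
f=load("scene8"); print(posts(f)); print(bushing(f,.607,-.074,.092,.118))
f=load("scene0")
for b in((.5547,.082),(.606,.206),(.472,.31)): print(bushing(f,*b,.01,.06))
E
```

```text
scene0 {'post0': ((array([ 0.6113, -0.0723]), np.float64(0.8089244055127996)), 77), 'post1': ((array([ 0.5951, -0.171 ]), np.float64(0.7133759202853976)), 83), 'post2': ((array([ 0.5123, -0.0564]), np.float64(0.747078247890504)), 77)}
top0 {}
{'post0': ((array([ 0.6108, -0.0723]), np.float64(0.6980090589426002)), 72), 'post1': ((array([ 0.5951, -0.171 ]), np.float64(0.6861919778864097)), 82), 'post2': ((array([ 0.5123, -0.0563]), np.float64(0.810987849182284)), 78)}
((array([ 0.607 , -0.0775]), np.float64(0.9312991116204832)), 176)
((array([0.5548, 0.0805]), np.float64(2.460003815364879)), 346)
((array([0.6067, 0.2045]), np.float64(2.385843253044062)), 303)
((array([0.4725, 0.3087]), np.float64(2.385509746291768)), 295)
```

```bash
python3 - <<'E'
from circ import *
f=snap("scene","9"); print(posts(f).get("post0"))
from bench import r
p=r.get_state()["ee_pos"]; print(p)
b,_=bushing(f,p[0],p[1]-.002,p[2]-.038,p[2]-.012); print(b)
d=posts(f)["post0"][0][0]-b[0]; print("shift",d)
go(p[0]+d[0],p[1]+d[1],.1,-9.4)
E
```

```text
((array([ 0.6111, -0.0723]), np.float64(0.7561543251452784)), 73)
[ 0.6068 -0.0699  0.1318]
(array([ 0.6066, -0.0737]), np.float64(1.1000529511847867))
shift [0.0044 0.0014]
cur [ 0.6068 -0.0699  0.1318] psi -9.40 tilt [-0.0033  0.0011 -1.    ] j [-0.175  0.344  1.267  0.     1.533 -0.011] clk 13.25 w 0.608
offset [0.0083 0.017  0.1271] twist -0.0000 rows>=0.6
```

Correct above the post, then lower in stages.

Request:
move_arm --pt "0.007 0.015 0" --pt "0.007 0.015 0.02" --pt "0.007 0.015 0.04" --pt "0.007 0.015 0.06" --pt "0.007 0.015 0.08" --twist '[0,0,0,0,0]'

```text
clock: 13.75
ee_pos: [0.6114, -0.0689, 0.1131]
ee_rot: [-0.0, 0.762, 0.647, -0.0]
ft_force: [-0.2, -0.4, -1.5]
width: 0.61
```

```bash
python3 - <<'E'
from circ import *
f=snap("scene","10"); 
from bench import r
s=r.get_state();p=s["ee_pos"]; print(p,s["ft_force"])
b,_=bushing(f,p[0],p[1]-.002,p[2]-.038,p[2]-.012); print(b)
f0=load("scene9");d=posts(f0)["post0"][0][0]-b[0]; print("shift",d)
go(p[0]+d[0],p[1]+d[1],.057,-9.4)
E
```

```text
[ 0.611  -0.0689  0.1121] [-0.3749  0.7139 -2.3354]
(array([ 0.6116, -0.072 ]), np.float64(1.1043923428402036))
shift [-0.0006 -0.0004]
cur [ 0.611  -0.0689  0.1121] psi -9.38 tilt [-0.0019  0.0004 -1.    ] j [-0.172  0.37   1.276  0.     1.498 -0.009] clk 13.80 w 0.607
offset [-0.0018 -0.0016  0.2204] twist 0.0001 rows>=1.1
```

Request:
move_arm --pt "-0.002 0 0.05" --pt "-0.002 0 0.1" --pt "-0.002 0 0.15" --pt "-0.002 0 0.19" --pt "-0.002 0 0.21" --twist '[0,0,0,0,0]'

```text
clock: 14.3
ee_pos: [0.6108, -0.0695, 0.0593]
ee_rot: [-0.001, 0.763, 0.647, -0.001]
ft_force: [-0.5, 0.4, -2.9]
width: 0.609
```

Request:
move_arm --pt "0 0 0.004" --pt "0 0 0.008" --pt "0 0 0.012" --pt "0 0 0.012" --twist '[0,0,0,0]'

```text
clock: 14.7
ee_pos: [0.6118, -0.0697, 0.0587]
ee_rot: [0.0, 0.763, 0.647, 0.0]
ft_force: [0.3, 0.3, -1.7]
width: 0.609
```

Request:
move_arm --pt "0 0 0.004" --pt "0 0 0.008" --pt "0 0 0.012" --pt "0 0 0.012" --twist '[0,0,0,0]'

```text
clock: 15.1
ee_pos: [0.6118, -0.0697, 0.0571]
ee_rot: [0.0, 0.763, 0.647, 0.0]
ft_force: [-4.8, -0.3, 7.7]
width: 0.61
```

```bash
python3 - <<'E'
from circ import *
f=snap("scene","11"); crop(f,220,150,350,260,5,'c11')
from bench import r
s=r.get_state();p=s["ee_pos"]; print(p,s["ft_force"])
E
```

```text
[ 0.6119 -0.0697  0.0571] [-5.2453  0.6545  7.6448]
```

View pics/c11.png

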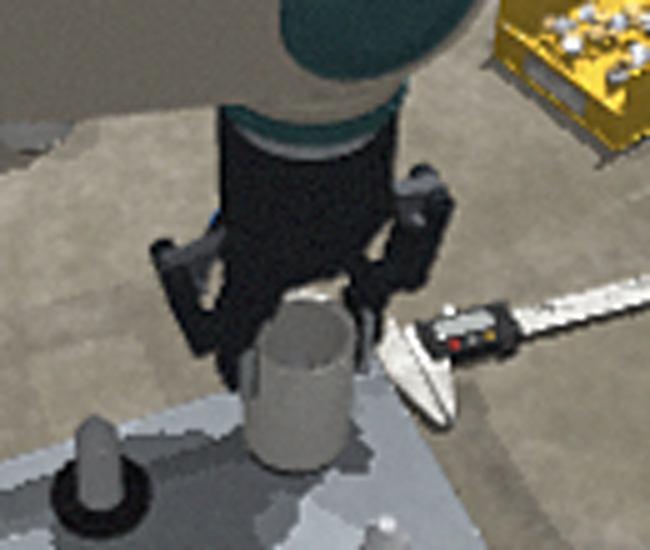

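Request:
move_arm --pt "0 0 -0.008" --pt "0 0 -0.008" --pt "0 0 -0.008" --pt "0 0 -0.008" --twist '[0,0,0,0]' --jaw 0.7

```text
clock: 15.55
ee_pos: [0.6115, -0.0696, 0.0571]
ee_rot: [-0.0, 0.763, 0.647, -0.0]
ft_force: [1.2, 0.5, -0.5]
width: 0.851
```

Request:
move_arm --pt "0 0 -0.06" --pt "0 0 -0.2" --pt "0 0 -0.38" --pt "0 0 -0.44" --pt "0 0 -0.44" --twist '[0,0,0,0,0]'

```text
clock: 16.05
ee_pos: [0.6131, -0.0699, 0.172]
ee_rot: [0.003, 0.763, 0.647, 0.002]
ft_force: [0.1, -0.5, -0.6]
width: 0.852
```

```bash
python3 - <<'E'
from circ import *
f=load("top8"); Cl=cloud(f)
# arm points near tool axis
m=(np.hypot(Cl[...,0]-.607,Cl[...,1]+.074)<.16)&(Cl[...,2]>.17)
p=Cl[m]; e=np.array([.607,-.074]); u=e/np.hypot(*e); n=np.array([-u[1],u[0]])
d=p[:,:2]-e; 
for z0 in np.arange(.2,.6,.05):
    k=(p[:,2]>z0)&(p[:,2]<z0+.05)
    if k.sum()>5: print("z%.2f"%z0,k.sum(),"fwd max %.3f"%(d[k]@u).max(),"lat %.3f %.3f"%((d[k]@n).min(),(d[k]@n).max()))
t=load("top0");s=load("scene0")
for f,n_ in((t,'t'),(s,'s')):
    Cl=cloud(f)
    for z0 in np.arange(.03,.7,.06):
        k=(Cl[...,0]>.5)&(Cl[...,0]<.8)&(Cl[...,1]>.0)&(Cl[...,1]<.36)&(abs(Cl[...,2]-z0)<.02); k[:20]=0
        if n_=='s' and z0<.1 : continue
        if k.sum()>3: print(n_,"%.2f"%z0,k.sum(),np.median(Cl[k],0),Cl[k].min(0)[:2],Cl[k].max(0)[:2])
E
```

```text
z0.20 116 fwd max -0.027 lat -0.012 0.019
z0.25 29 fwd max -0.028 lat -0.014 0.025
z0.30 21 fwd max -0.032 lat -0.010 0.023
z0.35 72 fwd max 0.033 lat -0.039 0.044
z0.40 1690 fwd max 0.049 lat -0.068 0.072
z0.45 3477 fwd max 0.032 lat -0.059 0.068
z0.50 209 fwd max 0.148 lat -0.068 0.050
z0.55 1446 fwd max 0.151 lat -0.118 0.053
t 0.03 1523 [0.6745 0.2764 0.0246] [0.5291 0.0512] [0.7992 0.3592]
t 0.09 250 [0.5899 0.1908 0.0766] [0.5312 0.0586] [0.6571 0.3259]
t 0.15 38 [0.6481 0.3023 0.1507] [0.6434 0.2959] [0.6605 0.3151]
t 0.21 47 [0.6541 0.297  0.2107] [0.6494 0.2892] [0.6679 0.3104]
t 0.27 67 [0.6622 0.2929 0.2711] [0.6558 0.2841] [0.6769 0.3597]
t 0.33 90 [0.6696 0.2879 0.3312] [0.6625 0.2778] [0.6825 0.351 ]
t 0.39 110 [0.6762 0.2814 0.3913] [0.6689 0.2714] [0.6926 0.3396]
t 0.45 140 [0.6831 0.2765 0.4503] [0.6745 0.2659] [0.7015 0.3302]
t 0.51 113 [0.6854 0.2713 0.505 ] [0.6796 0.26  ] [0.7047 0.321 ]
t 0.57 1071 [0.7035 0.2548 0.5715] [0.6781 0.1656] [0.725  0.3135]
t 0.63 947 [0.7362 0.0915 0.6309] [0.7051 0.0128] [0.7576 0.2901]
t 0.69 145 [0.7332 0.213  0.69  ] [0.7242 0.1932] [0.7424 0.234 ]
s 0.15 96 [0.6519 0.2975 0.1505] [0.643 0.293] [0.6679 0.3135]
s 0.21 115 [0.6584 0.2918 0.2104] [0.6492 0.2855] [0.6716 0.3033]
s 0.27 159 [0.6672 0.2873 0.2719] [0.6556 0.2811] [0.6798 0.36  ]
s 0.33 183 [0.6732 0.282  0.3299] [0.6613 0.275 ] [0.6863 0.3468]
s 0.39 163 [0.678  0.2748 0.3854] [0.6681 0.2691] [0.6932 0.3386]
```

```bash
python3 - <<'E'
from circ import *
f=snap("scene","12"); t=snap("top","12")
print(bushing(f,.606,.206,.01,.06),bushing(f,.472,.31,.01,.06),bushing(f,.611,-.0723,.03,.075))
from meas import bush
[print(b) for b in bush(f) if b[1]>-.1];[print(b) for b in bush(t) if b[1]>-.1]
go(.606,.206,.13,-9.4)
E
```

```text
((array([0.6067, 0.2048]), np.float64(2.332142870622854)), 300) ((array([0.4723, 0.3085]), np.float64(2.492816847253164)), 293) ((array([ 0.6112, -0.0738]), np.float64(5.059172810968281)), 388)
(0.3355, -0.05, 23.4, [164.9, 264.3], [337.29998779296875, -50.599998474121094])
(0.6179, -0.062, 25.2, [277.0, 211.8], [620.5, -48.900001525878906])
(0.6058, 0.2043, 25.9, [224.2, 154.4], [606.5, 203.89999389648438])
(0.4723, 0.3085, 26.3, [165.0, 149.9], [471.6000061035156, 307.79998779296875])
(0.4716, 0.3119, 26.1, [148.5, 234.5], [472.0, 312.29998779296875])
(0.6058, 0.2082, 26.0, [185.0, 187.3], [606.4000244140625, 208.60000610351562])
cur [ 0.6113 -0.0696  0.1667] psi -9.39 tilt [-0.0007  0.0002 -1.    ] j [-0.173  0.333  1.211  0.     1.599 -0.01 ] clk 16.15 w 0.848
offset [ 1.0841 -0.2005  0.1471] twist 0.0001 rows>=5.6
```

Request:
move_arm --pt "0.18 -0.034 0" --pt "0.36 -0.068 0" --pt "0.54 -0.1 0" --pt "0.72 -0.133 0" --pt "0.9 -0.167 0" --twist '[0,0,0,0,0]' --jaw 1

```text
clock: 16.65
ee_pos: [0.6058, 0.1607, 0.1646]
ee_rot: [-0.001, 0.763, 0.647, -0.002]
ft_force: [0.9, 0.2, -0.4]
width: 0.997
```

Request:
move_arm --pt "0.1 -0.02 0.02" --pt "0.18 -0.033 0.06" --pt "0.18 -0.033 0.1" --pt "0.18 -0.033 0.147" --pt "0.18 -0.033 0.147" --twist '[0,0,0,0,0]'

```text
clock: 17.15
ee_pos: [0.605, 0.2035, 0.1268]
ee_rot: [-0.001, 0.763, 0.646, -0.003]
ft_force: [0.2, -1.0, -1.0]
width: 0.997
```

```bash
python3 - <<'E'
from circ import *
f=snap("scene","13")
print(bushing(f,.606,.206,.01,.06))
crop(f,150,80,300,220,5,'c13')
go(.606,.206,.036,-9.4)
E
```

```text
((array([0.6067, 0.2043]), np.float64(2.292064429867457)), 295)
cur [0.6056 0.2035 0.1285] psi -9.47 tilt [-0.0034 -0.0011 -1.    ] j [ 0.266  0.425  1.171 -0.     1.549  0.432] clk 17.20 w 0.999
offset [0.0107 0.001  0.37  ] twist -0.0004 rows>=1.9
```

View pics/c13.png

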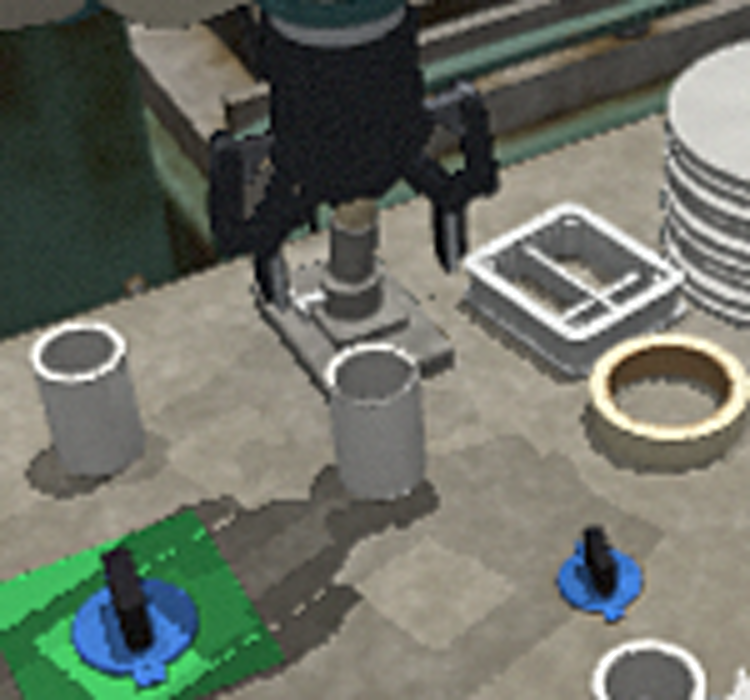

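Request:
move_arm --pt "0.005 0.001 0.1" --pt "0.005 0.001 0.2" --pt "0.005 0.001 0.28" --pt "0.005 0.001 0.33" --pt "0.005 0.001 0.36" --twist '[0,0,0,0,0]'

```text
clock: 17.7
ee_pos: [0.6067, 0.2053, 0.0398]
ee_rot: [-0.0, 0.763, 0.646, -0.0]
ft_force: [0.4, -0.2, -0.3]
width: 1.001
```

Request:
move_arm --pt "0 0 0" --pt "0 0 0" --pt "0 0 0" --pt "0 0 0" --pt "0 0 0" --twist '[0,0,0,0,0]' --jaw -1

```text
clock: 18.2
ee_pos: [0.6077, 0.2063, 0.0424]
ee_rot: [0.001, 0.763, 0.647, 0.001]
ft_force: [-1.0, -1.3, 6.5]
width: 0.611
```

Request:
move_arm --pt "0 0 -0.02" --pt "0 0 -0.1" --pt "0 0 -0.25" --pt "0 0 -0.42" --pt "0 0 -0.42" --twist '[0,0,0,0,0]'

```text
clock: 18.7
ee_pos: [0.6095, 0.2069, 0.1535]
ee_rot: [0.003, 0.763, 0.647, 0.006]
ft_force: [1.0, 0.1, 0.1]
width: 0.607
```

```bash
python3 - <<'E'
from circ import *
f=snap("scene","14"); t=snap("top","14")
from bench import r
p=r.get_state()["ee_pos"]
print(p,bushing(f,p[0],p[1]-.002,p[2]-.038,p[2]-.012))
crop(f,150,80,300,220,5,'c14')
x,y=P["post1"];go(x,y,.15,-9.4)
E
```

```text
[0.607  0.2062 0.1465] ((array([0.6105, 0.206 ]), np.float64(1.0420731649619828)), 132)
cur [0.607  0.2062 0.1465] psi -9.38 tilt [ 0.0019  0.0007 -1.    ] j [0.27  0.416 1.147 0.    1.577 0.434] clk 18.80 w 0.608
offset [-1.4949  0.1943 -0.0149] twist 0.0001 rows>=7.5
```

View pics/c14.png

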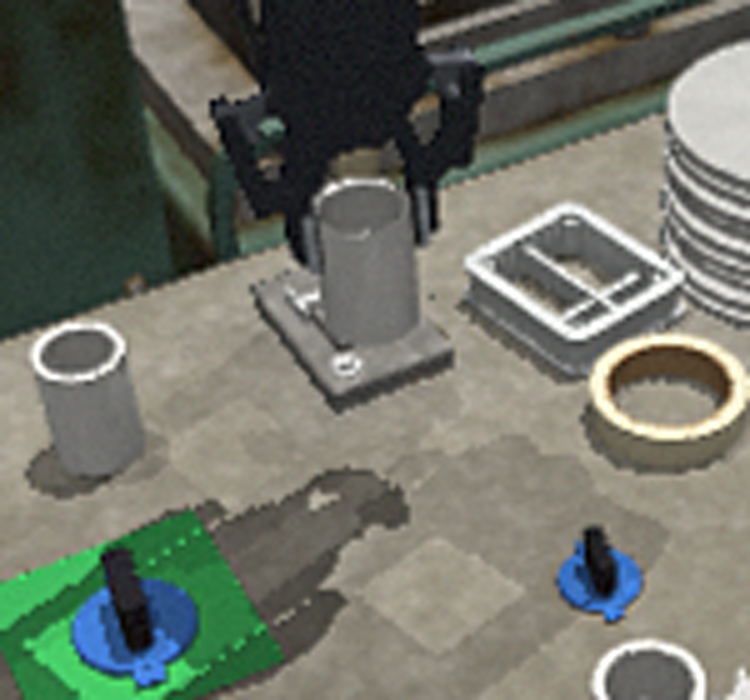

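Request:
move_arm --pt "-0.1 0.015 -0.06" --pt "-0.28 0.036 -0.07" --pt "-0.46 0.06 -0.07" --pt "-0.64 0.083 -0.07" --pt "-0.82 0.106 -0.07" --twist '[0,0,0,0,0]'

```text
clock: 19.3
ee_pos: [0.598, -0.0021, 0.1604]
ee_rot: [-0.002, 0.763, 0.647, -0.001]
ft_force: [0.0, -0.4, -1.9]
width: 0.607
```

Request:
move_arm --pt "-0.18 0.023 0" --pt "-0.36 0.047 0" --pt "-0.54 0.07 0" --pt "-0.665 0.088 0" --pt "-0.665 0.088 0.05" --twist '[0,0,0,0,0]'

```text
clock: 19.8
ee_pos: [0.5933, -0.1722, 0.1496]
ee_rot: [0.0, 0.764, 0.645, -0.001]
ft_force: [0.6, 0.5, -1.4]
width: 0.609
```

Request:
move_arm --pt "0 0 0.06" --pt "0 0 0.06" --twist '[0,0]'

```text
clock: 20.0
ee_pos: [0.5921, -0.1663, 0.1305]
ee_rot: [-0.004, 0.762, 0.647, -0.002]
ft_force: [-0.4, 0.8, -2.0]
width: 0.607
```

```bash
cat > over.py <<'E'
import sys
from circ import *
k,tag,off=sys.argv[1],sys.argv[2],float(sys.argv[3])
f=snap("scene",tag); f0=load("scene0")
from bench import r
s=r.get_state();p=s["ee_pos"]; print(p,s["ft_force"])
b,n=bushing(f,p[0],p[1]-.002,p[2]-off+.006,p[2]-off+.032); print("bush",b,n)
d=posts(f0)[k][0][0]-b[0]; print("shift",d)
psi=float(sys.argv[4]) if len(sys.argv)>4 else -9.4
go(p[0]+d[0],p[1]+d[1],.014+off,psi)
u,v=proj(f,[*P[k],.07]); u,v=int(u),int(v); crop(f,max(u-65,0),max(v-80,0),u+65,v+50,5,"o"+tag)
E
python3 over.py post1 15 .0424
```

```text
[ 0.5929 -0.1663  0.1324] [ 0.23    0.1277 -2.2721]
bush (array([ 0.5923, -0.1674]), np.float64(2.1068871141490773)) 214
shift [ 0.0028 -0.0036]
cur [ 0.5929 -0.1663  0.1324] psi -9.30 tilt [-0.0052  0.0022 -1.    ] j [-0.334  0.36   1.247  0.     1.541 -0.171] clk 20.05 w 0.612
offset [-0.0129  0.0152  0.3039] twist 0.0006 rows>=1.5
```

View pics/o15.png

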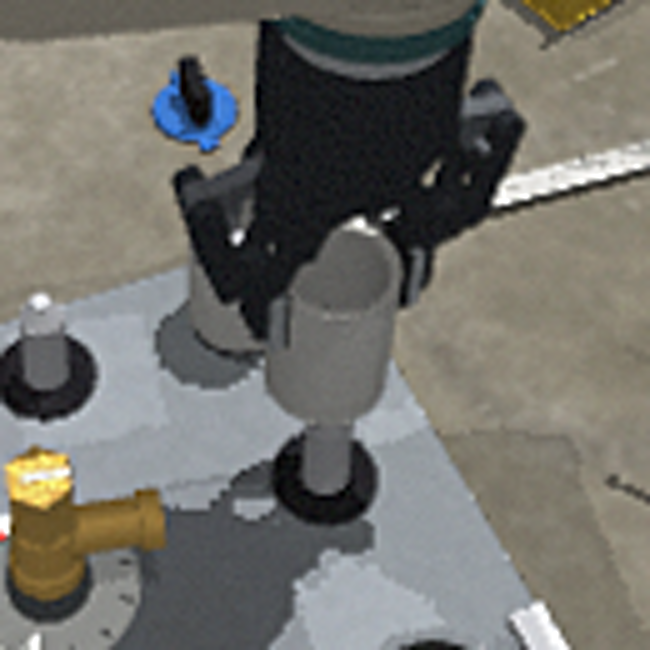

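Request:
move_arm --pt "-0.01 0.012 0" --pt "-0.01 0.012 0.01" --pt "-0.01 0.012 0.01" --twist '[0,0,0]'

```text
clock: 20.35
ee_pos: [0.5968, -0.1707, 0.1332]
ee_rot: [0.0, 0.762, 0.647, 0.0]
ft_force: [-0.2, -0.0, -2.1]
width: 0.607
```

```bash
python3 over.py post1 16 .0424; python3 - <<'E'
from circ import *
from bench import r
p=r.get_state()["ee_pos"]
f=load("scene16"); Cl=cloud(f)
for lo in np.arange(-.036,.02,.01):
    print(lo,bushing(f,p[0],p[1],p[2]+lo,p[2]+lo+.01))
E
```

```text
[ 0.5967 -0.1707  0.1333] [-0.1379 -1.3199 -1.4317]
bush (array([ 0.5972, -0.1718]), np.float64(1.9771149470581593)) 214
shift [-0.0021  0.0008]
cur [ 0.5967 -0.1707  0.1333] psi -9.36 tilt [ 0.0004 -0.     -1.    ] j [-0.338  0.368  1.235  0.     1.538 -0.175] clk 20.40 w 0.612
offset [ 0.002  -0.0089  0.3076] twist 0.0002 rows>=1.5
-0.036 ((array([ 0.5975, -0.1716]), np.float64(0.6505599776335966)), 72)
-0.025999999999999995 ((array([ 0.5972, -0.1718]), np.float64(2.003019433265279)), 88)
-0.015999999999999993 ((array([ 0.5964, -0.1723]), np.float64(2.486197254225687)), 103)
-0.0059999999999999915 ((array([ 0.5947, -0.1724]), np.float64(2.5738327829269427)), 117)
0.0040000000000000105 ((array([ 0.5937, -0.1723]), np.float64(3.068772918432081)), 130)
0.014000000000000012 ((array([ 0.5939, -0.1712]), np.float64(3.2455026184150455)), 130)
```

View pics/o16.png

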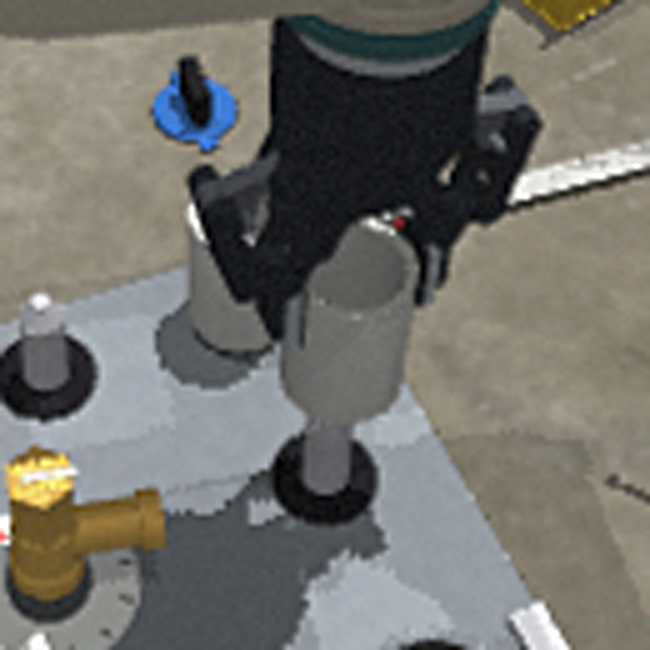

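```bash
cat > edges.py <<'E'
import sys
from circ import *
k,tag,off=sys.argv[1],sys.argv[2],float(sys.argv[3])
f=load("scene"+tag); im=cv2.cvtColor(f["img"],cv2.COLOR_BGR2GRAY).astype(float); Cl=cloud(f)
from bench import r
p=r.get_state()["ee_pos"]
m=(np.hypot(Cl[...,0]-p[0],Cl[...,1]-p[1])<.045)&(Cl[...,2]>p[2]-off+.004)&(Cl[...,2]<p[2]-off+.018)
mp=(np.hypot(Cl[...,0]-P[k][0],Cl[...,1]-P[k][1])<.025)&(Cl[...,2]>.025)&(Cl[...,2]<.06)
def rows(m,minw):
    o=[]
    for v in range(384):
        u=np.nonzero(m[v])[0]
        if len(u)>=minw: o.append((v,u.min(),u.max(),(u.min()+u.max())/2))
    return np.array(o)
a,b=rows(m,15),rows(mp,5); print(a.tolist()); print(b.tolist())
# expected image column of the post axis at bushing height
x0=proj(f,[*P[k],.04]);x1=proj(f,[*P[k],p[2]-off+.01]); print("axis proj low/high",x0,x1)
E
python3 edges.py post1 16 .0424; python3 edges.py post1 15 .0424
```

```text
[[254.0, 290.0, 308.0, 299.0], [255.0, 291.0, 308.0, 299.5]]
[[260.0, 292.0, 301.0, 296.5], [261.0, 292.0, 301.0, 296.5], [262.0, 292.0, 301.0, 296.5], [263.0, 292.0, 301.0, 296.5], [264.0, 292.0, 300.0, 296.0], [265.0, 292.0, 300.0, 296.0], [266.0, 292.0, 300.0, 296.0], [267.0, 292.0, 300.0, 296.0], [268.0, 293.0, 300.0, 296.5], [269.0, 293.0, 299.0, 296.0]]
axis proj low/high [295.7663 262.127 ] [297.4509 246.1036]
[[254.0, 287.0, 305.0, 296.0], [255.0, 289.0, 304.0, 296.5]]
[[260.0, 292.0, 301.0, 296.5], [261.0, 292.0, 301.0, 296.5], [262.0, 292.0, 301.0, 296.5], [263.0, 292.0, 301.0, 296.5], [264.0, 292.0, 300.0, 296.0], [265.0, 292.0, 300.0, 296.0], [266.0, 292.0, 300.0, 296.0], [267.0, 292.0, 300.0, 296.0], [268.0, 293.0, 300.0, 296.5], [269.0, 295.0, 299.0, 297.0]]
axis proj low/high [295.7663 262.127 ] [297.4509 246.1036]
```

Request:
move_arm --pt "0.002 -0.009 0" --pt "0.002 -0.009 0.03" --pt "0.002 -0.009 0.06" --pt "0.002 -0.009 0.08" --pt "0.002 -0.009 0.1" --twist '[0,0,0,0,0]'

```text
clock: 20.9
ee_pos: [0.5942, -0.1701, 0.1071]
ee_rot: [-0.0, 0.763, 0.647, -0.0]
ft_force: [0.1, -0.2, -2.6]
width: 0.61
```

```bash
python3 over.py post1 17 .0424;python3 edges.py post1 17 .0424
```

```text
[ 0.5939 -0.17    0.1062] [-0.3753 -0.0113 -2.7101]
bush (array([ 0.5945, -0.1712]), np.float64(2.069335317845546)) 206
shift [0.0006 0.0003]
cur [ 0.5939 -0.17    0.1062] psi -9.39 tilt [-0.002   0.0008 -1.    ] j [-0.339  0.382  1.272  0.     1.489 -0.175] clk 20.95 w 0.615
offset [0.0013 0.0026 0.1992] twist 0.0000 rows>=1.0
[[262.0, 289.0, 306.0, 297.5], [263.0, 291.0, 305.0, 298.0]]
[[266.0, 292.0, 300.0, 296.0], [267.0, 292.0, 300.0, 296.0], [268.0, 293.0, 300.0, 296.5], [269.0, 294.0, 299.0, 296.5]]
axis proj low/high [295.7663 262.127 ] [296.6792 253.4438]
```

View pics/o17.png

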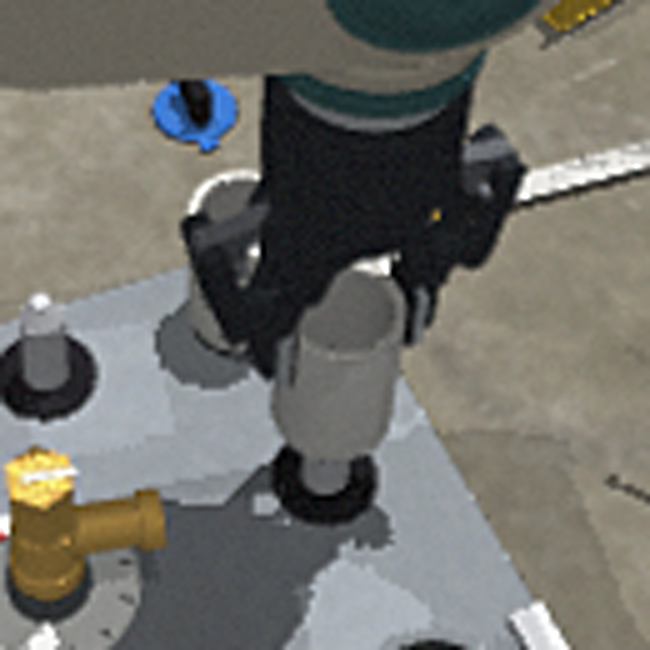

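Within about 1 mm and the post is in the bore. Lowering.

Request:
move_arm --pt "0.001 0 0.05" --pt "0.001 0 0.1" --pt "0.001 0 0.14" --pt "0.001 0 0.17" --pt "0.001 0 0.19" --twist '[0,0,0,0,0]'

```text
clock: 21.45
ee_pos: [0.5941, -0.1698, 0.0593]
ee_rot: [-0.001, 0.763, 0.647, -0.0]
ft_force: [-0.6, 0.1, -2.0]
width: 0.61
```

Request:
move_arm --pt "0 0 0.004" --pt "0 0 0.008" --pt "0 0 0.012" --pt "0 0 0.016" --pt "0 0 0.02" --twist '[0,0,0,0,0]'

```text
clock: 21.95
ee_pos: [0.5947, -0.1701, 0.0565]
ee_rot: [0.0, 0.763, 0.647, 0.0]
ft_force: [-3.3, 1.7, 6.1]
width: 0.612
```

Request:
move_arm --pt "0 0 -0.008" --pt "0 0 -0.008" --pt "0 0 -0.008" --pt "0 0 -0.008" --twist '[0,0,0,0]' --jaw 0.7

```text
clock: 22.35
ee_pos: [0.5945, -0.1699, 0.0576]
ee_rot: [0.0, 0.763, 0.647, 0.0]
ft_force: [0.1, 0.4, 0.5]
width: 0.846
```

Request:
move_arm --pt "0 0 -0.06" --pt "0 0 -0.2" --pt "0 0 -0.38" --pt "0 0 -0.44" --pt "0 0 -0.44" --twist '[0,0,0,0,0]'

```text
clock: 22.85
ee_pos: [0.5959, -0.1705, 0.1723]
ee_rot: [0.003, 0.763, 0.647, 0.002]
ft_force: [1.3, -0.1, 0.3]
width: 0.854
```

```bash
python3 - <<'E'
from circ import *
f=snap("scene","18"); t=snap("top","18")
from meas import bush
[print(b) for b in bush(f) if b[1]>-.2];[print(b) for b in bush(t) if b[1]>-.2]
print(bushing(f,.472,.31,.01,.06))
go(.472,.3097,.14,-9.4)
E
```

```text
(0.6018, -0.1624, 25.8, [295.4, 244.4], [604.5999755859375, -149.6999969482422])
(0.6522, -0.1105, 31.0, [303.4, 223.5], [653.7000122070312, -110.0999984741211])
(0.4716, 0.3119, 26.1, [148.5, 234.5], [472.0, 312.29998779296875])
(0.6136, -0.0715, 26.0, [282.2, 183.5], [614.5, -71.5])
(0.6783, -0.0632, 26.0, [278.7, 162.1], [676.5999755859375, -62.29999923706055])
((array([0.4726, 0.3089]), np.float64(1.6825647760660503)), 260)
cur [ 0.5942 -0.1698  0.167 ] psi -9.39 tilt [-0.0006  0.0003 -1.    ] j [-0.338  0.341  1.201  0.     1.601 -0.174] clk 22.95 w 0.848
offset [ 1.8127 -0.795   0.1089] twist 0.0001 rows>=9.9
```

View pics/scene18.png

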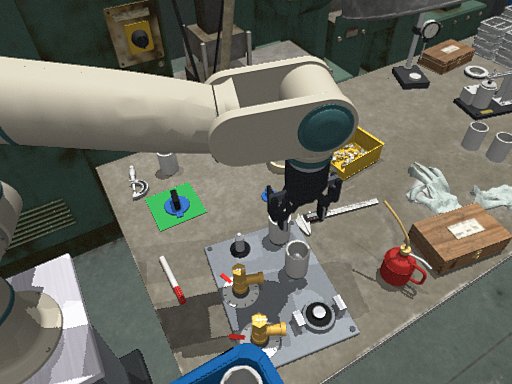

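Request:
move_arm --pt "0.18 -0.079 0" --pt "0.36 -0.158 0" --pt "0.54 -0.237 0" --pt "0.72 -0.316 0" --pt "0.9 -0.395 0" --twist '[0,0,0,0,0]' --jaw 1

```text
clock: 23.45
ee_pos: [0.5319, 0.0698, 0.1652]
ee_rot: [-0.001, 0.763, 0.647, -0.002]
ft_force: [0.6, 0.3, -1.1]
width: 1.0
```

Request:
move_arm --pt "0.18 -0.079 0" --pt "0.36 -0.158 0" --pt "0.54 -0.237 0" --pt "0.72 -0.316 0" --pt "0.9 -0.395 0" --twist '[0,0,0,0,0]'

```text
clock: 23.95
ee_pos: [0.4713, 0.3076, 0.1652]
ee_rot: [-0.0, 0.763, 0.647, -0.002]
ft_force: [1.0, 0.5, 0.3]
width: 1.001
```

Request:
move_arm --pt "0.005 0 0.05" --pt "0.01 0 0.1" --pt "0.01 0 0.1" --twist '[0,0,0]'

```text
clock: 24.25
ee_pos: [0.4721, 0.3071, 0.1384]
ee_rot: [-0.001, 0.763, 0.647, -0.003]
ft_force: [-0.8, -0.7, -0.3]
width: 0.999
```

```bash
python3 - <<'E'
from circ import *
f=snap("scene","19"); t=snap("top","19")
crop(f,100,80,240,220,5,'c19')
print(bushing(f,.472,.31,.01,.06))
from meas import bush
[print(b) for b in bush(f) if b[1]>-.2];[print(b) for b in bush(t) if b[1]>-.2]
go(.472,.3097,.036,-9.4)
E
```

```text
((array([0.4724, 0.3085]), np.float64(2.3267502889774945)), 301)
(0.6015, -0.1626, 27.4, [297.5, 249.4], [601.0999755859375, -163.10000610351562])
(0.6522, -0.1105, 31.0, [303.4, 223.6], [653.5, -110.4000015258789])
(0.6186, -0.0635, 26.5, [279.7, 216.2], [618.5, -63.599998474121094])
(0.4725, 0.3101, 25.3, [164.0, 146.6], [474.3999938964844, 323.29998779296875])
(0.5963, -0.1713, 26.9, [317.3, 189.6], [595.9000244140625, -171.5])
(0.6129, -0.0712, 26.8, [282.1, 183.9], [613.2000122070312, -71.19999694824219])
(0.6785, -0.0632, 26.0, [278.9, 162.0], [676.7999877929688, -62.900001525878906])
(0.7349, 0.1391, 23.4, [209.4, 144.7], [730.0, 137.89999389648438])
cur [0.4735 0.3072 0.1414] psi -9.50 tilt [-0.002  -0.0013 -1.    ] j [ 0.51   0.209  1.409 -0.     1.525  0.676] clk 24.35 w 1.004
offset [ 0.0096 -0.0069  0.4216] twist -0.0006 rows>=2.1
```

View pics/c19.png

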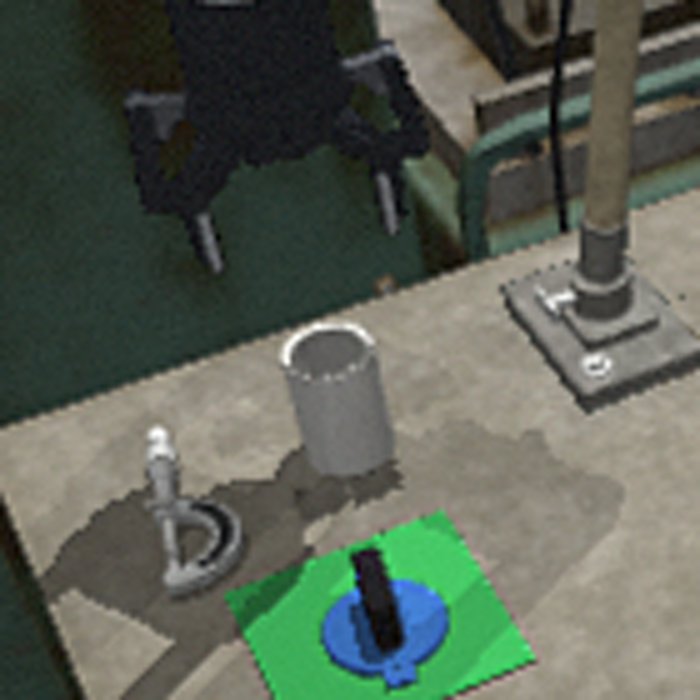

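Request:
move_arm --pt "0.008 -0.006 0.12" --pt "0.008 -0.006 0.24" --pt "0.008 -0.006 0.33" --pt "0.008 -0.006 0.38" --pt "0.008 -0.006 0.405" --twist '[0,0,0,0,0]'

```text
clock: 24.85
ee_pos: [0.4725, 0.3101, 0.0407]
ee_rot: [-0.0, 0.763, 0.646, -0.0]
ft_force: [0.2, -0.7, -0.0]
width: 1.0
```

Request:
move_arm --pt "0 0 0" --pt "0 0 0" --pt "0 0 0" --pt "0 0 0" --pt "0 0 0" --twist '[0,0,0,0,0]' --jaw -1

```text
clock: 25.35
ee_pos: [0.4734, 0.3117, 0.0433]
ee_rot: [0.0, 0.763, 0.647, 0.002]
ft_force: [1.1, 0.2, 5.0]
width: 0.601
```

Request:
move_arm --pt "0 0 -0.02" --pt "0 0 -0.1" --pt "0 0 -0.25" --pt "0 0 -0.42" --pt "0 0 -0.45" --twist '[0,0,0,0,0]'

```text
clock: 25.85
ee_pos: [0.4741, 0.312, 0.1599]
ee_rot: [0.001, 0.763, 0.647, 0.004]
ft_force: [0.8, 0.6, -1.6]
width: 0.598
```

```bash
python3 - <<'E'
from circ import *
x,y=P["post2"];go(x,y,.165,-9.4)
E
```

```text
cur [0.4741 0.312  0.1599] psi -9.39 tilt [ 0.0079  0.0044 -1.    ] j [ 0.517  0.197  1.386 -0.     1.55   0.681] clk 25.85 w 0.598
offset [-1.4268  0.3865 -0.0257] twist 0.0001 rows>=7.4
```

Request:
move_arm --pt "-0.17 0.046 0" --pt "-0.34 0.092 0" --pt "-0.51 0.138 0" --pt "-0.68 0.184 0" --pt "-0.85 0.23 0" --twist '[0,0,0,0,0]'

```text
clock: 26.35
ee_pos: [0.4936, 0.0901, 0.1528]
ee_rot: [-0.0, 0.763, 0.647, -0.001]
ft_force: [0.7, 0.2, -2.0]
width: 0.6
```

Request:
move_arm --pt "-0.17 0.046 0" --pt "-0.34 0.092 0" --pt "-0.48 0.13 0" --pt "-0.555 0.153 0" --pt "-0.555 0.153 0.06" --twist '[0,0,0,0,0]'

```text
clock: 26.85
ee_pos: [0.5101, -0.054, 0.1396]
ee_rot: [0.001, 0.764, 0.645, 0.001]
ft_force: [-0.0, -0.5, -1.8]
width: 0.604
```

Request:
move_arm --pt "0 0 0.03" --pt "0 0 0.03" --pt "0 0 0.03" --twist '[0,0,0]'

```text
clock: 27.15
ee_pos: [0.5092, -0.0507, 0.1311]
ee_rot: [-0.0, 0.762, 0.647, -0.0]
ft_force: [0.7, -0.6, -1.6]
width: 0.599
```

```bash
python3 over.py post2 20 .0433;python3 edges.py post2 20 .0433
```

```text
[ 0.5095 -0.0507  0.1316] [-0.4033 -0.1444 -1.0283]
bush (array([ 0.5099, -0.053 ]), np.float64(1.4992957120867731)) 194
shift [ 0.0025 -0.0034]
cur [ 0.5095 -0.0507  0.1316] psi -9.34 tilt [ 0.0003  0.0001 -1.    ] j [-0.171  0.07   1.582  0.     1.489 -0.008] clk 27.20 w 0.602
offset [-0.0118  0.0119  0.2972] twist 0.0004 rows>=1.5
[[233.0, 227.0, 244.0, 235.5], [234.0, 229.0, 243.0, 236.0]]
[[239.0, 235.0, 243.0, 239.0], [240.0, 235.0, 243.0, 239.0], [241.0, 235.0, 243.0, 239.0], [242.0, 235.0, 243.0, 239.0], [243.0, 235.0, 243.0, 239.0], [244.0, 236.0, 243.0, 239.5], [245.0, 236.0, 244.0, 240.0], [246.0, 236.0, 244.0, 240.0], [247.0, 236.0, 243.0, 239.5], [248.0, 237.0, 242.0, 239.5]]
axis proj low/high [238.781  241.6017] [237.4964 226.0426]
```

View pics/o20.png

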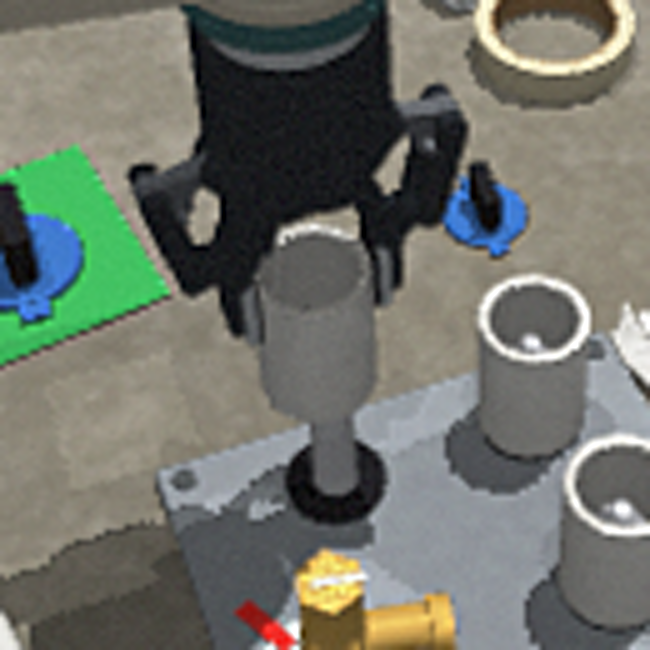

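Request:
move_arm --pt "-0.012 0.013 0" --pt "-0.012 0.013 0.03" --pt "-0.012 0.013 0.05" --pt "-0.012 0.013 0.07" --pt "-0.012 0.013 0.08" --twist '[0,0,0,0,0]'

```text
clock: 27.7
ee_pos: [0.5118, -0.0546, 0.1104]
ee_rot: [-0.001, 0.763, 0.647, -0.0]
ft_force: [0.3, -0.3, -2.7]
width: 0.598
```

```bash
python3 over.py post2 21 .0433;python3 edges.py post2 21 .0433
```

```text
[ 0.5117 -0.0546  0.1102] [ 0.5949  0.1771 -2.2082]
bush (array([ 0.5125, -0.0568]), np.float64(1.8013193170889221)) 185
shift [-0.0001  0.0005]
cur [ 0.5117 -0.0546  0.1102] psi -9.39 tilt [-0.0015  0.0004 -1.    ] j [-0.178  0.098  1.597  0.     1.448 -0.014] clk 27.75 w 0.598
offset [ 0.0018 -0.0005  0.2115] twist 0.0001 rows>=1.1
[[239.0, 230.0, 247.0, 238.5], [240.0, 231.0, 246.0, 238.5]]
[[244.0, 236.0, 243.0, 239.5], [245.0, 236.0, 244.0, 240.0], [246.0, 236.0, 243.0, 239.5], [247.0, 236.0, 243.0, 239.5], [248.0, 237.0, 242.0, 239.5]]
axis proj low/high [238.781  241.6017] [237.9826 231.9316]
```

Request:
move_arm --pt "0.001 0 0.05" --pt "0.001 0 0.1" --pt "0.001 0 0.15" --pt "0.001 0 0.18" --pt "0.001 0 0.2" --twist '[0,0,0,0,0]'

```text
clock: 28.25
ee_pos: [0.5117, -0.0544, 0.06]
ee_rot: [-0.001, 0.763, 0.647, -0.0]
ft_force: [0.3, 0.6, -2.0]
width: 0.603
```

Request:
move_arm --pt "0 0 0.004" --pt "0 0 0.008" --pt "0 0 0.012" --pt "0 0 0.016" --pt "0 0 0.02" --twist '[0,0,0,0,0]'

```text
clock: 28.75
ee_pos: [0.5125, -0.0545, 0.0573]
ee_rot: [0.0, 0.763, 0.647, 0.0]
ft_force: [-4.6, 0.6, 9.0]
width: 0.601
```

Seated (TCP 0.0573 m, as expected). Release and rise.

Request:
move_arm --pt "0 0 -0.008" --pt "0 0 -0.008" --pt "0 0 -0.008" --pt "0 0 -0.008" --twist '[0,0,0,0]' --jaw 0.7

```text
clock: 29.15
ee_pos: [0.5122, -0.0545, 0.0583]
ee_rot: [0.0, 0.763, 0.647, 0.0]
ft_force: [0.0, 0.2, 0.5]
width: 0.848
```

Request:
move_arm --pt "0 0 -0.06" --pt "0 0 -0.2" --pt "0 0 -0.38" --pt "0 0 -0.44" --pt "0 0 -0.44" --twist '[0,0,0,0,0]'

```text
clock: 29.65
ee_pos: [0.5136, -0.0547, 0.1713]
ee_rot: [0.002, 0.763, 0.647, 0.002]
ft_force: [0.3, 0.1, -0.4]
width: 0.848
```

Request:
move_arm --pt "0.2 0 0" --pt "0.4 0 0" --pt "0.6 0 0" --pt "0.8 0 0" --pt "0.95 0 0" --twist '[0,0,0,0,0]' --jaw 0.2

```text
clock: 30.15
ee_pos: [0.5501, 0.1825, 0.1658]
ee_rot: [-0.001, 0.762, 0.647, -0.001]
ft_force: [1.5, -0.8, -0.8]
width: 0.6
```

```bash
python3 - <<'E'
from circ import *
f=snap("scene","22"); t=snap("top","22")
crop(f,195,200,355,370,4,"c22"); crop(t,255,160,385,265,6,"d22")
from meas import bush
[print(b) for b in bush(f,.089) ];[print(b) for b in bush(t,.089) ]
E
```

```text
(0.4121, -0.2716, 22.4, [245.8, 333.4], [411.1000061035156, -274.20001220703125])
(0.7978, -0.3236, 24.5, [420.6, 259.8], [799.2999877929688, -322.79998779296875])
(0.5952, -0.1703, 26.8, [297.5, 249.4], [594.7999877929688, -170.6999969482422])
(0.5126, -0.0567, 26.0, [238.3, 228.8], [512.2999877929688, -56.599998474121094])
(0.6448, -0.1192, 30.4, [303.3, 223.6], [646.0999755859375, -119.0999984741211])
(0.6119, -0.0732, 26.0, [279.7, 216.2], [611.7999877929688, -73.30000305175781])
(0.5131, -0.0541, 26.2, [277.0, 219.0], [512.7999877929688, -54.20000076293945])
(0.5951, -0.1692, 26.6, [317.3, 189.6], [594.7000122070312, -169.39999389648438])
(0.6115, -0.0703, 26.5, [282.1, 183.9], [611.9000244140625, -70.19999694824219])
(0.6763, -0.0624, 25.7, [278.9, 162.0], [674.5999755859375, -62.099998474121094])
(0.732, 0.1374, 23.1, [209.4, 144.7], [727.2000122070312, 136.3000030517578])
```

View pics/c22.png

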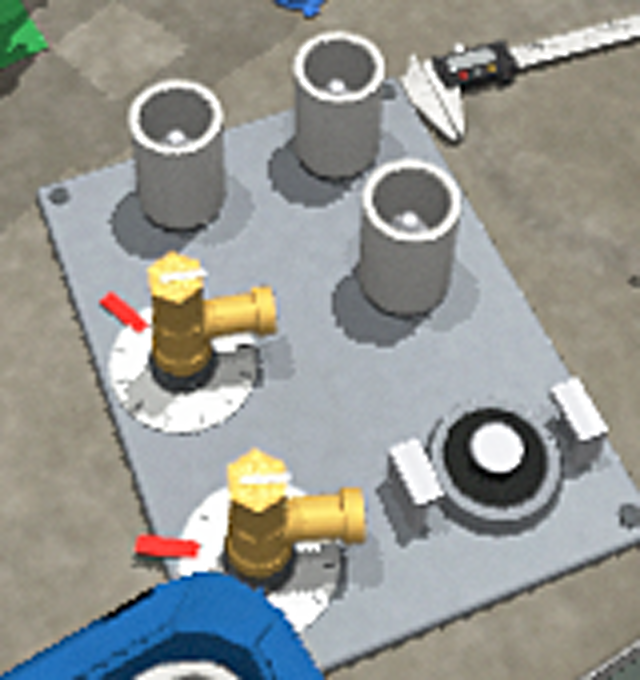

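View pics/d22.png

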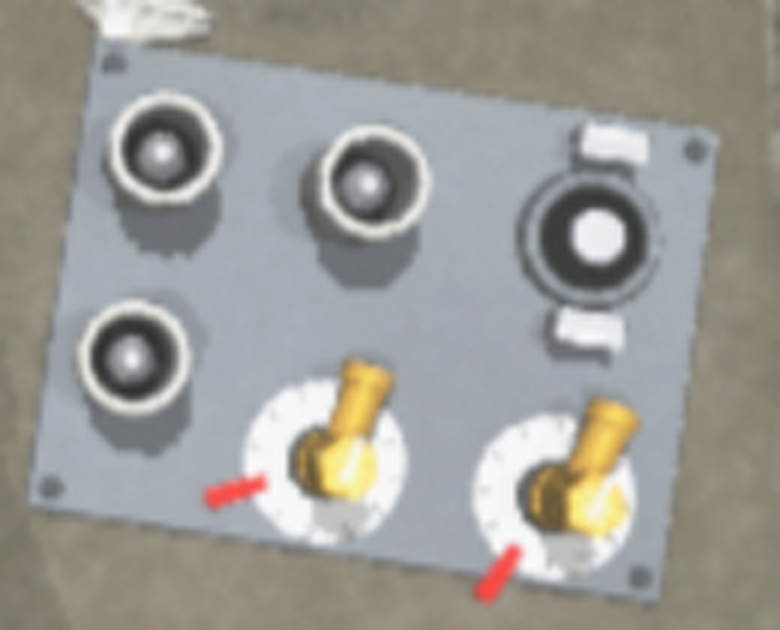

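```bash
cat > elb.py <<'E'
import sys
from circ import *
def yellow(f):
    h=cv2.cvtColor(f["img"],cv2.COLOR_BGR2HSV).astype(int)
    return (h[...,0]>14)&(h[...,0]<32)&(h[...,1]>110)&(h[...,2]>60)
def redm(f):
    im=f["img"].astype(int); return (im[...,2]>130)&(im[...,1]<90)&(im[...,0]<90)
def ang(d): return np.degrees(np.arctan2(d[1],d[0]))
def report(f,n):
    Y=yellow(f);Cl=cloud(f);Rm=redm(f)
    for e in("ea","eb"):
        x,y=P[e]; rr=np.hypot(Cl[...,0]-x,Cl[...,1]-y)
        m=Y&(rr<.072)&(Cl[...,2]<.074)&(Cl[...,2]>.03)
        # outlet: far points
        far=m&(rr>.020)&(rr<.056); p=Cl[far][:,:2]
        if len(p)<20: print(n,e,"few",len(p)); continue
        c=p.mean(0); u,s,v=np.linalg.svd(p-c); d=v[0]*np.sign(v[0]@(c-P[e]))
        ring=Y&(rr>.034)&(rr<.056)&(Cl[...,2]<.074)&(Cl[...,2]>.03); q=Cl[ring]; 
        red=Rm&(rr<.085); vv,uu=np.nonzero(red); w=np.array([onz(f,a,b,.014)[:2] for a,b in zip(uu,vv)])
        if len(w)>5:
            cw=w.mean(0); _,_,vr=np.linalg.svd(w-cw); dr=vr[0]*np.sign(vr[0]@(cw-P[e]))
            ms="mark centroid %.1f pca %.1f n%d"%(ang(cw-P[e]),ang(dr),len(w))
        else: ms="no mark"
        print(n,e,"pca %.1f centroid %.1f mouth %.1f n%d"%(ang(d),ang(c-P[e]),ang(q.mean(0)[:2]-P[e]),len(p)),ms)
if __name__=="__main__":
    for n in("top","scene"): report(load(n+sys.argv[1]),n)
E
python3 elb.py 22; python3 - <<'E'
from h import *
t=load("top22");s=load("scene22")
crop(t,295,205,370,265,10,"e22t"); crop(s,215,255,295,350,7,"e22s")
E
```

```text
top ea pca -31.5 centroid -20.3 mouth -21.6 n74 mark centroid 141.2 pca 143.7 n17
top eb pca -21.8 centroid -16.0 mouth -16.4 n71 mark centroid 106.8 pca 106.3 n11
scene ea pca -27.2 centroid -31.6 mouth -31.1 n189 mark centroid 143.5 pca 144.6 n62
scene eb pca -23.9 centroid -27.6 mouth -27.1 n144 mark centroid 107.8 pca 109.4 n42
```

View pics/e22t.png

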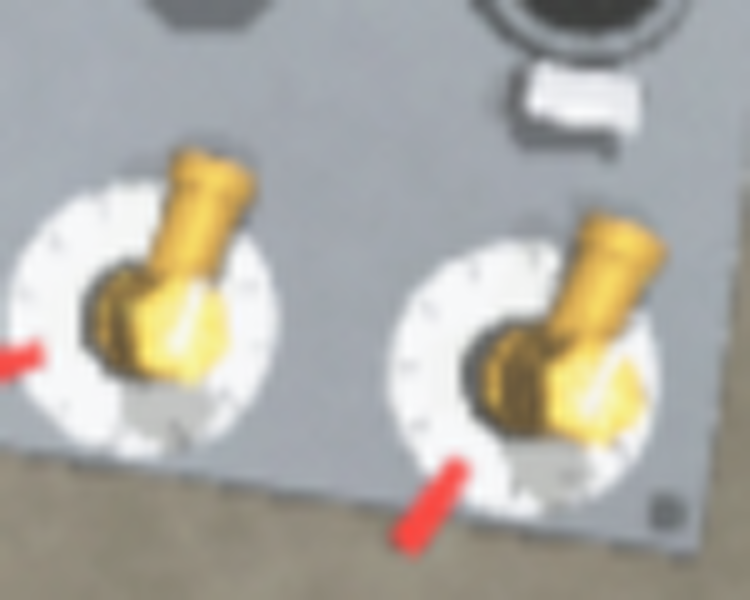

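View pics/e22s.png

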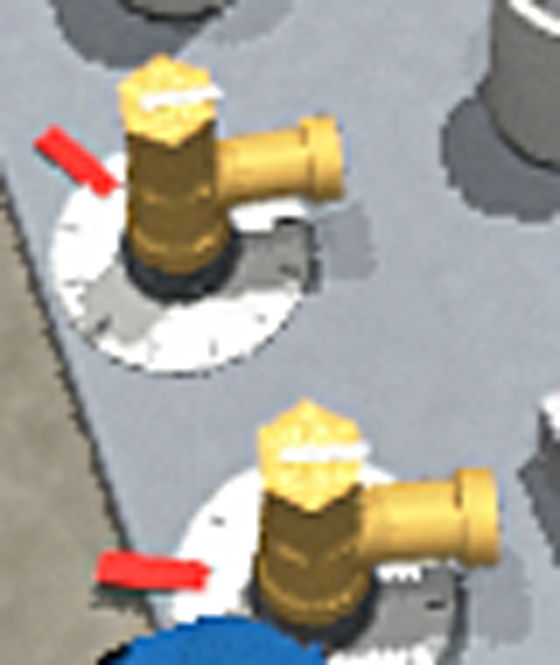

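```bash
python3 - <<'E'
from elb import *
t=load("top22");s=load("scene22")
T=lambda x,y:(295+x/10-.45,205+y/10-.45); Sc=lambda x,y:(215+x/7-.43,255+y/7-.43)
for e,tm,tr,sm,sr,mt,ms in(("eb",(216,168),(185,272),(324,160),(227,171),None,(80,161)),("ea",(627,235),(588,333),(480,516),(368,524),(432,505),(155,571))):
    for z in(.05,.056,.062):
        a=onz(t,*T(*tm),z)-onz(t,*T(*tr),z); b=onz(s,*Sc(*sm),z)-onz(s,*Sc(*sr),z); print(e,z,"top %.1f scene %.1f"%(ang(a),ang(b)))
    # hex stripe, white on top of the hex
    print("tri mouth",two(t,T(*tm),s,Sc(*sm)), P[e])
# white stripe PCA on hextop
for n,f in(("t",t),("s",s)):
    Cl=cloud(f); im=f["img"].astype(int)
    for e in("ea","eb"):
        m=(np.hypot(Cl[...,0]-P[e][0],Cl[...,1]-P[e][1])<.02)&(Cl[...,2]>.09)
        mm=m&(im[...,0]>170); v,u=np.nonzero(mm); w=np.array([onz(f,a,b,.098)[:2] for a,b in zip(u,v)])
        if len(w)>3:
            c=w.mean(0); d=np.linalg.svd(w-c)[2][0]; print(n,e,"stripe",len(w),ang(d),"hex n",m.sum())
E
```

```text
eb 0.05 top -17.9 scene -23.3
eb 0.056 top -17.9 scene -23.3
eb 0.062 top -17.9 scene -23.3
tri mouth (array([ 0.5047, -0.1698,  0.0506]), np.float64(0.0011314911805722812)) [ 0.4599 -0.1539]
ea 0.05 top -23.3 scene -26.3
ea 0.056 top -23.3 scene -26.3
ea 0.062 top -23.3 scene -26.3
tri mouth (array([ 0.4844, -0.2878,  0.0526]), np.float64(0.0007328211962092163)) [ 0.4417 -0.2674]
t ea stripe 25 149.72148704902563 hex n 86
t eb stripe 26 150.54785725183146 hex n 81
s ea stripe 40 -33.971681628410266 hex n 195
s eb stripe 25 158.46143504122838 hex n 153
```

```bash
python3 - <<'E'
from circ import *
x,y=P["eb"]; go(x,y+.001,.16,99.5)
E
```

```text
cur [0.5499 0.1839 0.1654] psi -9.09 tilt [-0.0037  0.0002 -1.    ] j [0.258 0.237 1.328 0.001 1.58  0.417] clk 30.25 w 0.599
offset [-1.387  -0.1424  0.0228] twist -0.6033 rows>=12.6
```

Request:
move_arm --pt "-0.19 -0.02 0" --pt "-0.38 -0.04 0" --pt "-0.57 -0.06 0" --pt "-0.76 -0.08 0" --pt "-0.95 -0.1 0" --twist '[0,0,0,0,0]'

```text
clock: 30.75
ee_pos: [0.4858, -0.0525, 0.1664]
ee_rot: [-0.001, 0.763, 0.647, -0.001]
ft_force: [1.3, -0.6, -0.7]
width: 0.603
```

Request:
move_arm --pt "-0.15 -0.02 0" --pt "-0.3 -0.03 0" --pt "-0.438 -0.042 0.02" --pt "-0.438 -0.042 0.02" --pt "-0.438 -0.042 0.02" --twist '[-0.04,-0.08,-0.12,-0.16,-0.2]'

```text
clock: 31.25
ee_pos: [0.4578, -0.1581, 0.1612]
ee_rot: [-0.002, 0.525, 0.851, -0.0]
ft_force: [-0.0, 0.8, -0.3]
width: 0.596
```

Request:
move_arm --pt "0 0 0" --pt "0 0 0" --pt "0 0 0" --pt "0 0 0" --pt "0 0 0" --twist '[-0.045,-0.09,-0.135,-0.18,-0.22]'

```text
clock: 31.75
ee_pos: [0.4582, -0.157, 0.1613]
ee_rot: [-0.001, 0.204, 0.979, 0.0]
ft_force: [-1.1, 0.0, -0.2]
width: 0.601
```

Request:
move_arm --pt "0 0 0" --pt "0 0 0" --pt "0 0 0" --pt "0 0 0" --pt "0 0 0" --twist '[-0.045,-0.09,-0.135,-0.183,-0.183]'

```text
clock: 32.25
ee_pos: [0.4583, -0.157, 0.1616]
ee_rot: [-0.001, -0.08, 0.997, 0.001]
ft_force: [0.0, -0.3, -0.2]
width: 0.604
```

```bash
python3 - <<'E'
from circ import *
x,y=P["eb"]; go(x,y+.001,.071,99.5)
f=snap("scene","23"); crop(f,200,200,320,320,6,"c23")
E
```

```text
cur [ 0.4583 -0.157   0.1616] psi 99.19 tilt [-0.0025  0.0009 -1.    ] j [-0.406 -0.028  1.621 -0.     1.551 -2.137] clk 32.25 w 0.604
offset [-0.0098  0.0146  0.3623] twist -0.0017 rows>=1.8
```

View pics/c23.png

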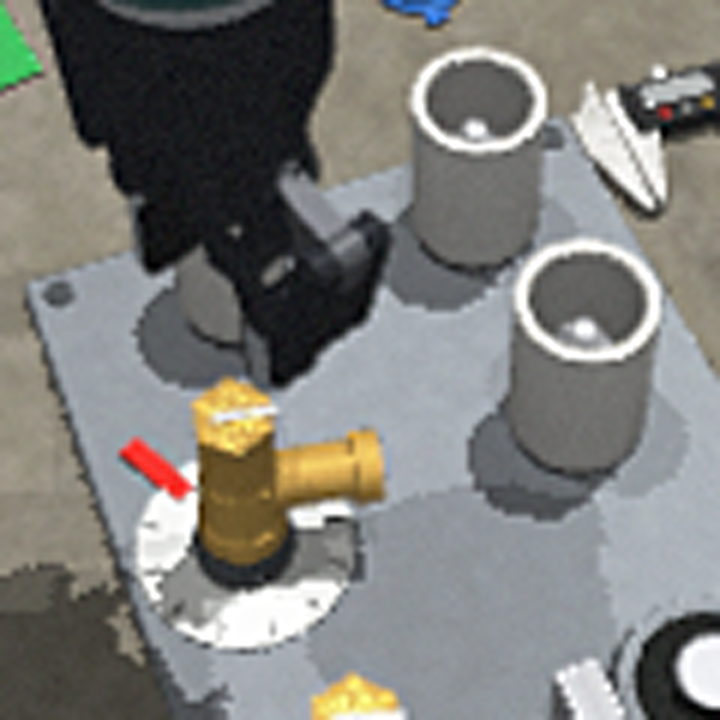

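Request:
move_arm --pt "-0.009 0.013 0.12" --pt "-0.009 0.013 0.22" --pt "-0.009 0.013 0.3" --pt "-0.009 0.013 0.335" --pt "-0.009 0.013 0.355" --twist '[0,0,0,0,0]'

```text
clock: 32.8
ee_pos: [0.4604, -0.1531, 0.0735]
ee_rot: [-0.001, -0.079, 0.997, 0.0]
ft_force: [0.3, -1.0, -0.7]
width: 0.601
```

```bash
python3 - <<'E'
from circ import *
x,y=P["eb"]; go(x,y+.001,.071,99.5)
f=snap("scene","24"); crop(f,180,180,320,320,5,"c24")
E
```

```text
cur [ 0.4604 -0.1531  0.0735] psi 99.01 tilt [-0.0016  0.0007 -1.    ] j [-0.397  0.057  1.718  0.     1.368 -2.125] clk 32.80 w 0.601
offset [0.0018 0.0013 0.0101] twist -0.0027 rows>=0.1
```

View pics/c24.png

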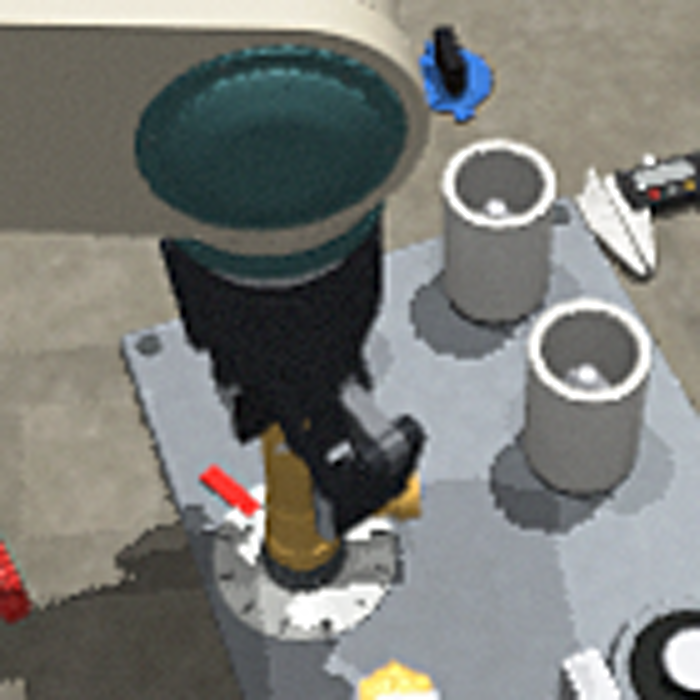

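Request:
move_arm --pt "0 0 0.008" --pt "0 0 0.008" --pt "0 0 0.008" --pt "0 0 0.008" --pt "0 0 0.008" --twist '[0,0,0,0,0]' --jaw -1

```text
clock: 33.35
ee_pos: [0.4613, -0.1523, 0.0736]
ee_rot: [0.0, -0.08, 0.997, 0.001]
ft_force: [-2.2, 5.3, 3.8]
width: 0.291
```

```bash
python3 - <<'E'
from circ import *
from bench import r
s=r.get_state(); print(s["ft_force"],s["wrist_torque"])
x,y=P["eb"]; go(x,y,.07,107.4)
E
```

```text
[-2.2027  5.3347  3.7956] [ 0.7639  0.3836 -0.0331]
cur [ 0.4613 -0.1523  0.0736] psi 99.15 tilt [ 0.0007  0.0015 -1.    ] j [-0.396  0.057  1.718  0.002  1.366 -2.127] clk 33.35 w 0.291
offset [ 0.0063 -0.0053  0.0143] twist -0.0458 rows>=1.0
```

Request:
move_arm --pt "0 0 0.0003" --pt "0 0 0.0008" --pt "0 0 0.0014" --pt "0 0 0.002" --pt "0 0 0.0024" --twist '[0.02,0.06,0.1,0.15,0.2]'

```text
clock: 33.85
ee_pos: [0.4612, -0.153, 0.073]
ee_rot: [0.0, 0.228, 0.974, 0.0]
ft_force: [-3.7, 1.4, 3.0]
width: 0.292
```

```bash
python3 - <<'E'
from circ import *
from bench import r
s=r.get_state(); print(s["ft_force"],s["wrist_torque"])
x,y=P["eb"]; go(x,y,.07,107.4)
f=snap("scene","25"); crop(f,180,180,320,320,5,"c25")
E
```

```text
[-3.7077  1.4135  3.018 ] [0.0945 0.5812 0.1335]
cur [ 0.4612 -0.153   0.073 ] psi 63.62 tilt [ 0.0004 -0.     -1.    ] j [-0.396  0.058  1.719  0.     1.365 -1.507] clk 33.85 w 0.292
offset [ 0.0028 -0.0053  0.012 ] twist -0.2432 rows>=5.1
```

View pics/c25.png

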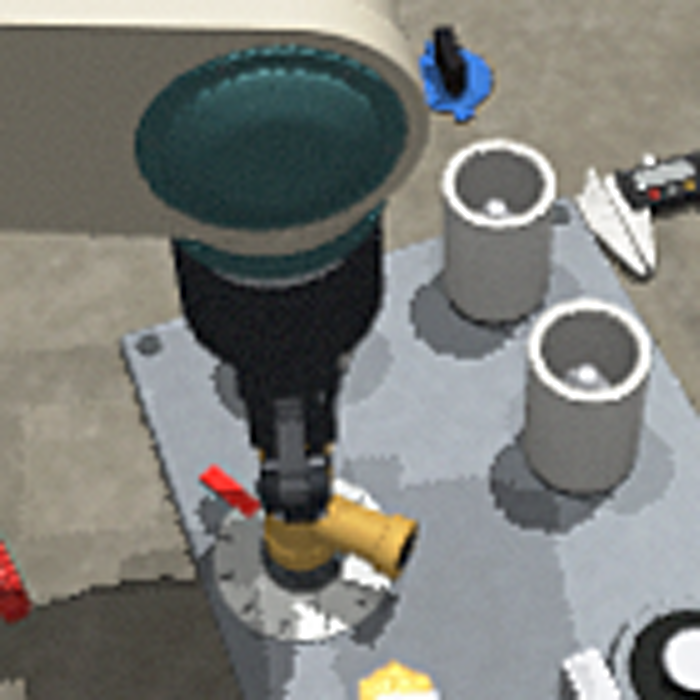

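Request:
move_arm --pt "0 0 0.0005" --pt "0 0 0.001" --pt "0 0 0.0016" --pt "0 0 0.0022" --pt "0 0 0.0027" --twist '[0.045,0.09,0.135,0.18,0.22]'

```text
clock: 34.4
ee_pos: [0.4606, -0.1535, 0.0723]
ee_rot: [-0.0, 0.543, 0.84, -0.001]
ft_force: [-7.2, -0.4, 7.0]
width: 0.288
```

Request:
move_arm --pt "0 0 0.0005" --pt "0 0 0.001" --pt "0 0 0.0016" --pt "0 0 0.0022" --pt "0 0 0.0027" --twist '[0.045,0.09,0.135,0.18,0.22]'

```text
clock: 34.9
ee_pos: [0.4598, -0.1536, 0.0716]
ee_rot: [-0.001, 0.796, 0.606, -0.001]
ft_force: [-13.0, 0.3, 9.0]
width: 0.287
```

Request:
move_arm --pt "0 0 0.0005" --pt "0 0 0.001" --pt "0 0 0.0016" --pt "0 0 0.0022" --pt "0 0 0.0027" --twist '[0.045,0.09,0.135,0.18,0.22]'

```text
clock: 35.4
ee_pos: [0.4591, -0.1531, 0.0709]
ee_rot: [-0.001, 0.954, 0.301, -0.002]
ft_force: [-16.3, 3.2, 13.2]
width: 0.294
```

Request:
move_arm --pt "0 0 0.0005" --pt "0 0 0.001" --pt "0 0 0.0016" --pt "0 0 0.0022" --pt "0 0 0.0027" --twist '[0.045,0.09,0.135,0.18,0.22]'

```text
clock: 35.9
ee_pos: [0.4589, -0.1523, 0.0703]
ee_rot: [-0.001, 0.999, -0.04, -0.003]
ft_force: [-18.8, 6.2, 15.3]
width: 0.288
```

```bash
python3 - <<'E'
from circ import *
from bench import r
s=r.get_state(); print(s["ft_force"],s["wrist_torque"])
x,y=P["eb"]; go(x,y,.07,-132.6)
f=snap("scene","26"); crop(f,180,180,320,320,5,"c26")
E
```

```text
[-18.7726   6.1799  15.2611] [1.2765 2.775  0.1548]
cur [ 0.4589 -0.1523  0.0703] psi -94.59 tilt [-0.0058  0.0023 -1.    ] j [-0.397  0.06   1.723 -0.     1.366  1.254] clk 35.90 w 0.288
offset [0.0046 0.0059 0.001 ] twist 0.2112 rows>=4.4
```

View pics/c26.png

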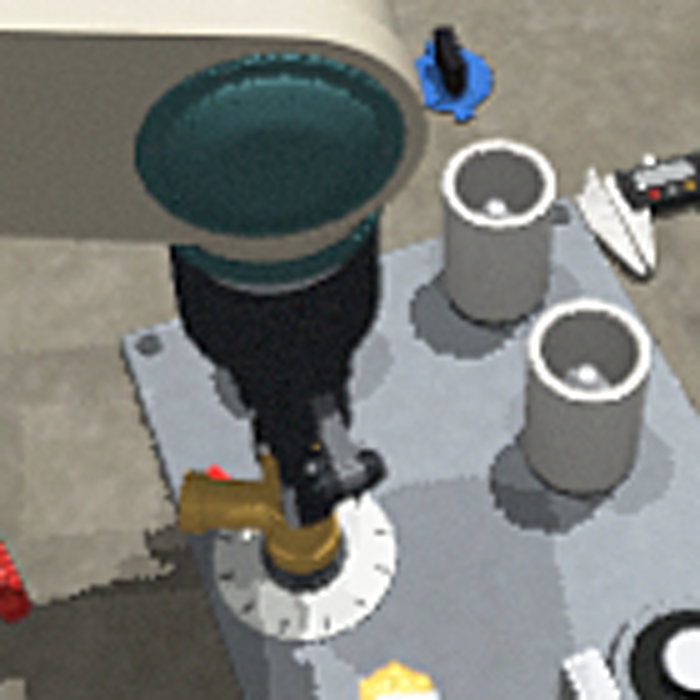

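Request:
move_arm --pt "-0.002 0 0" --pt "-0.004 0 0" --pt "-0.006 0 0" --pt "-0.006 0 0" --pt "-0.006 0 0" --twist '[0.045,0.09,0.135,0.18,0.211]'

```text
clock: 36.45
ee_pos: [0.4591, -0.1516, 0.0697]
ee_rot: [-0.001, 0.932, -0.363, -0.001]
ft_force: [-5.6, 8.5, 3.0]
width: 0.29
```

Request:
move_arm --pt "0 0 0" --pt "0 0 0" --twist '[0,0]'

```text
clock: 36.65
ee_pos: [0.4591, -0.1516, 0.0697]
ee_rot: [-0.001, 0.933, -0.36, -0.001]
ft_force: [-5.7, 8.6, 5.4]
width: 0.294
```

```bash
python3 - <<'E'
from circ import *
from bench import r
s=r.get_state(); print(s["ft_force"],s["wrist_torque"])
x,y=P["eb"]; go(x,y,.07,-132.6)
f=snap("scene","27"); crop(f,180,180,320,320,5,"c27"); t=snap("top","27"); crop(t,270,180,370,260,8,"d27")
E
```

```text
[-5.7473  8.6347  5.4211] [ 1.3052  0.8116 -0.1213]
cur [ 0.4591 -0.1516  0.0697] psi -132.25 tilt [-0.0013  0.0033 -1.    ] j [-0.397  0.057  1.726  0.003  1.36   1.911] clk 36.65 w 0.294
offset [ 0.0087  0.0045 -0.0012] twist 0.0019 rows>=0.0
```

View pics/c27.png

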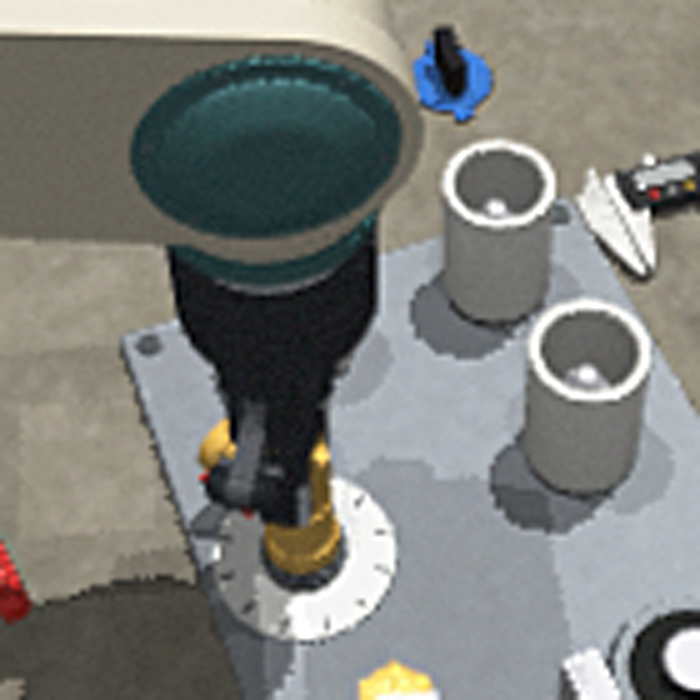

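View pics/d27.png

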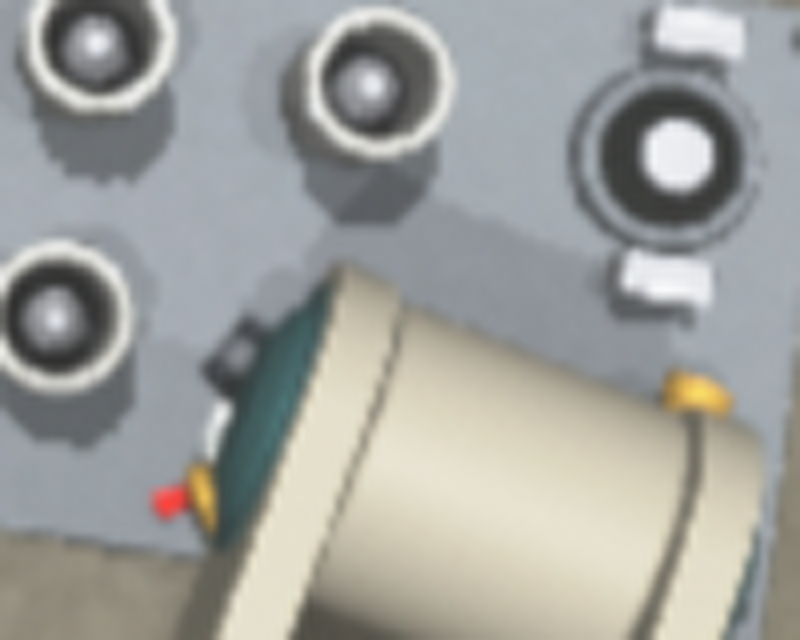

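Request:
move_arm --pt "0 0 0" --pt "0 0 0" --pt "0 0 0" --pt "0 0 0" --twist '[0,0,0,0]' --jaw 0.2

```text
clock: 37.15
ee_pos: [0.4597, -0.1533, 0.0695]
ee_rot: [0.0, 0.932, -0.362, 0.0]
ft_force: [-1.0, -0.4, 0.3]
width: 0.601
```

Request:
move_arm --pt "0 0 -0.1" --pt "0 0 -0.25" --pt "0 0 -0.4" --pt "0 0 -0.4" --twist '[0,0,0,0]'

```text
clock: 37.55
ee_pos: [0.4619, -0.1541, 0.1753]
ee_rot: [0.0, 0.932, -0.362, 0.005]
ft_force: [0.7, 0.3, 0.4]
width: 0.598
```

```bash
python3 - <<'E'
from circ import *
x,y=P["ea"]; go(x,y+.001,.165,34.5)
E
```

```text
cur [ 0.4619 -0.1541  0.1753] psi -132.40 tilt [ 0.0098 -0.0041 -0.9999] j [-0.398 -0.04   1.605  0.     1.566  1.913] clk 37.55 w 0.598
offset [0.2425 0.3864 0.0424] twist -0.9272 rows>=19.4
```

Request:
move_arm --pt "0.08 0.13 0.01" --pt "0.16 0.26 0.02" --pt "0.2425 0.386 0.03" --pt "0.2425 0.386 0.03" --pt "0.2425 0.386 0.03" --twist '[-0.045,-0.09,-0.135,-0.18,-0.22]'

```text
clock: 38.05
ee_pos: [0.4386, -0.2663, 0.1608]
ee_rot: [-0.0, 1.0, -0.023, -0.0]
ft_force: [0.2, 0.7, -0.2]
width: 0.599
```

Request:
move_arm --pt "0 0 0" --pt "0 0 0" --pt "0 0 0" --pt "0 0 0" --pt "0 0 0" --twist '[-0.045,-0.09,-0.135,-0.18,-0.235]'

```text
clock: 38.55
ee_pos: [0.439, -0.2652, 0.1611]
ee_rot: [-0.0, 0.944, 0.33, -0.0]
ft_force: [-0.1, -0.6, -0.2]
width: 0.601
```

Request:
move_arm --pt "0 0 0" --pt "0 0 0" --pt "0 0 0" --pt "0 0 0" --pt "0 0 0" --twist '[-0.045,-0.09,-0.135,-0.18,-0.235]'

```text
clock: 39.05
ee_pos: [0.4391, -0.2652, 0.1611]
ee_rot: [-0.0, 0.769, 0.64, -0.0]
ft_force: [-0.3, -0.5, 0.2]
width: 0.603
```

Request:
move_arm --pt "0 0 0" --pt "0 0 0" --pt "0 0 0" --pt "0 0 0" --pt "0 0 0" --twist '[-0.047,-0.094,-0.141,-0.188,-0.235]'

```text
clock: 39.55
ee_pos: [0.439, -0.2652, 0.1611]
ee_rot: [-0.0, 0.486, 0.874, 0.0]
ft_force: [-0.7, -0.1, 0.2]
width: 0.598
```

```bash
python3 - <<'E'
from circ import *
x,y=P["ea"]; go(x,y+.001,.071,34.5)
f=snap("scene","28"); crop(f,180,200,320,320,5,"c28"); t=snap("top","28")
E
python3 elb.py 28
```

```text
cur [ 0.439  -0.2652  0.1611] psi 31.83 tilt [-0.0004  0.0003 -1.    ] j [-0.615  0.051  1.542  0.     1.549 -1.171] clk 39.55 w 0.598
offset [-0.0098  0.0064  0.3606] twist -0.0148 rows>=1.8
top ea few 0
top eb pca 110.0 centroid 105.2 mouth 106.1 n75 mark centroid 107.3 pca 95.8 n9
scene ea pca -28.1 centroid -31.5 mouth -31.0 n192 mark centroid 143.5 pca 143.6 n55
scene eb pca 96.7 centroid 112.1 mouth 110.5 n126 mark centroid 108.1 pca 113.4 n24
```

View pics/c28.png

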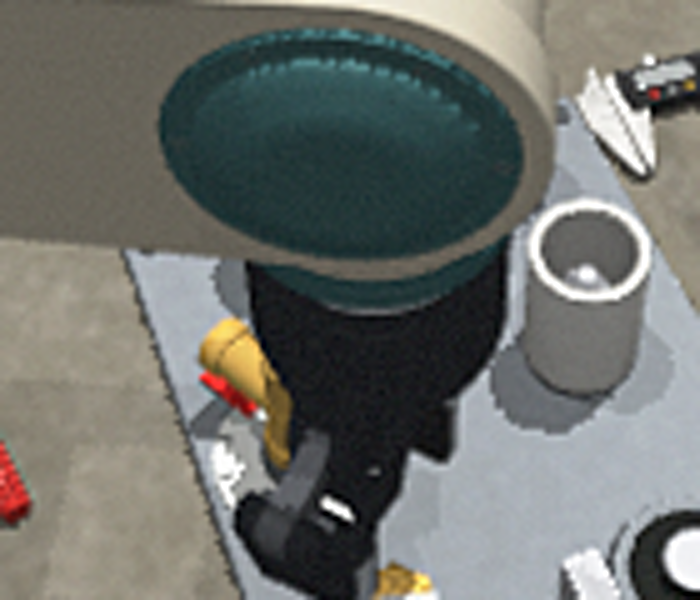

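Request:
move_arm --pt "-0.009 0.006 0.12" --pt "-0.009 0.006 0.22" --pt "-0.009 0.006 0.3" --pt "-0.009 0.006 0.335" --pt "-0.009 0.006 0.36" --twist '[-0.015,-0.015,-0.015,-0.015,-0.015]'

```text
clock: 40.15
ee_pos: [0.4415, -0.2662, 0.0711]
ee_rot: [-0.0, 0.469, 0.883, 0.0]
ft_force: [0.8, -0.6, 0.7]
width: 0.6
```

```bash
python3 - <<'E'
from circ import *
x,y=P["ea"]; go(x,y+.001,.071,34.5)
f=snap("scene","29"); crop(f,180,220,320,350,5,"c29")
E
```

```text
cur [ 0.4415 -0.2662  0.0711] psi 34.04 tilt [-0.0006  0.0005 -1.    ] j [-0.614  0.142  1.632  0.     1.368 -1.208] clk 40.15 w 0.600
offset [-0.0009  0.0002  0.0004] twist -0.0025 rows>=0.1
```

View pics/c29.png

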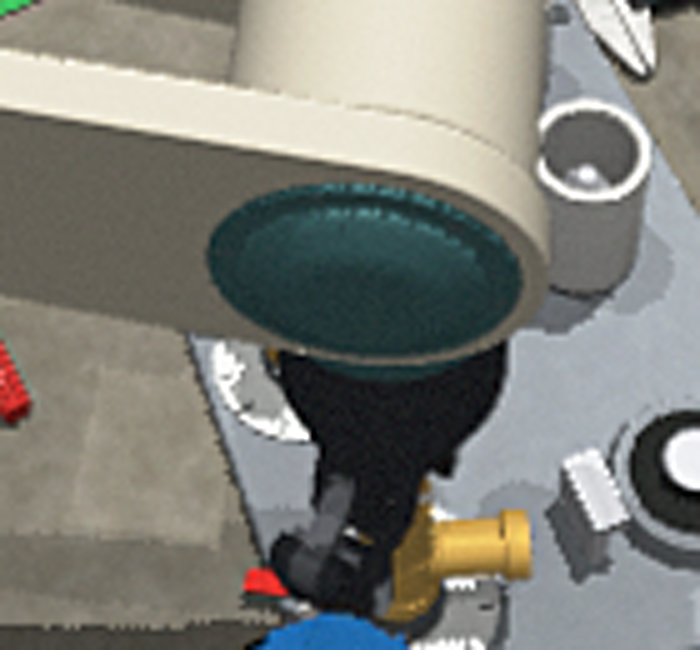

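Request:
move_arm --pt "0 0 0" --pt "0 0 0" --pt "0 0 0" --pt "0 0 0" --pt "0 0 0" --twist '[0,0,0,0,0]' --jaw -1

```text
clock: 40.7
ee_pos: [0.4422, -0.2667, 0.073]
ee_rot: [0.001, 0.468, 0.884, -0.0]
ft_force: [-2.2, 1.4, 6.3]
width: 0.291
```

```bash
python3 - <<'E'
from circ import *
from bench import r
s=r.get_state(); print(s["ft_force"],s["wrist_torque"])
x,y=P["ea"]; go(x,y,.07,34.5-180)
E
```

```text
[-2.1939  1.398   6.3109] [ 0.0873  0.2278 -0.164 ]
cur [ 0.4422 -0.2667  0.073 ] psi 34.15 tilt [ 0.0017 -0.0012 -1.    ] j [-0.614  0.14   1.63   0.     1.369 -1.21 ] clk 40.70 w 0.291
offset [-0.0011 -0.0032  0.012 ] twist 0.9981 rows>=20.9
```

Request:
move_arm --pt "0 0 0.0003" --pt "0 0 0.0008" --pt "0 0 0.0012" --pt "0 0 0.0016" --pt "0 0 0.002" --twist '[0.02,0.06,0.1,0.15,0.2]'

```text
clock: 41.2
ee_pos: [0.4416, -0.2669, 0.0724]
ee_rot: [0.001, 0.716, 0.699, -0.0]
ft_force: [-4.5, -0.1, 6.6]
width: 0.291
```

Request:
move_arm --pt "0 0 0.0004" --pt "0 0 0.0009" --pt "0 0 0.0014" --pt "0 0 0.0018" --pt "0 0 0.0022" --twist '[0.045,0.09,0.135,0.18,0.22]'

```text
clock: 41.7
ee_pos: [0.441, -0.2667, 0.0718]
ee_rot: [0.0, 0.91, 0.415, -0.001]
ft_force: [-7.1, 1.5, 8.3]
width: 0.291
```

Request:
move_arm --pt "0 0 0.0004" --pt "0 0 0.0009" --pt "0 0 0.0014" --pt "0 0 0.0018" --pt "0 0 0.0022" --twist '[0.045,0.09,0.135,0.18,0.22]'

```text
clock: 42.2
ee_pos: [0.4407, -0.2661, 0.0711]
ee_rot: [-0.0, 0.997, 0.082, -0.001]
ft_force: [-9.3, 3.3, 9.5]
width: 0.297
```

Request:
move_arm --pt "0 0 0.0004" --pt "0 0 0.0009" --pt "0 0 0.0014" --pt "0 0 0.0018" --pt "0 0 0.0022" --twist '[0.045,0.09,0.135,0.18,0.22]'

```text
clock: 42.7
ee_pos: [0.4408, -0.2655, 0.0704]
ee_rot: [-0.001, 0.966, -0.26, -0.001]
ft_force: [-8.7, 7.5, 10.9]
width: 0.293
```

```bash
python3 - <<'E'
from circ import *
from bench import r
s=r.get_state(); print(s["ft_force"],s["wrist_torque"])
x,y=P["ea"]; go(x,y,.07,-157.2)
f=snap("scene","30"); crop(f,180,220,320,350,5,"c30")
E
```

```text
[-8.6589  7.5223 10.8968] [1.1353 1.4699 0.0813]
cur [ 0.4408 -0.2655  0.0704] psi -120.12 tilt [-0.0023  0.002  -1.    ] j [-0.614  0.142  1.634  0.     1.369  1.482] clk 42.70 w 0.293
offset [0.0068 0.0051 0.0017] twist 0.2060 rows>=4.3
```

View pics/c30.png

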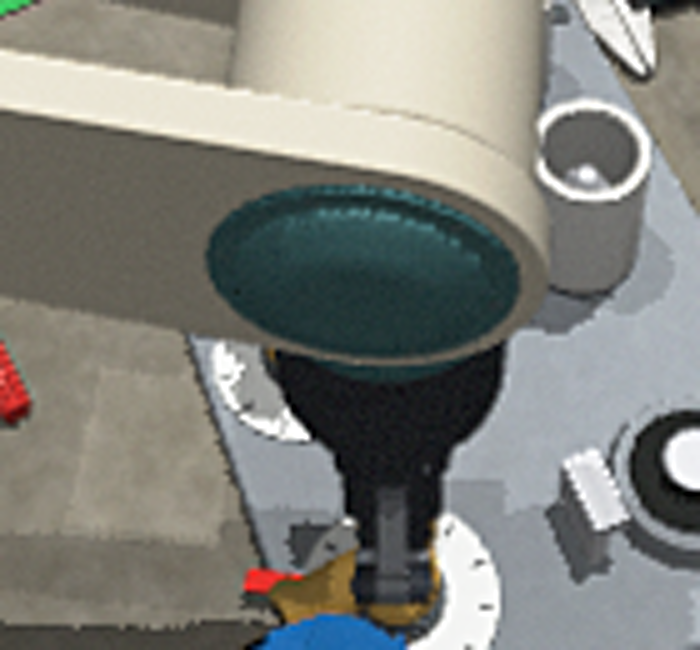

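Request:
move_arm --pt "0 0 0" --pt "0 0 0.0005" --pt "0 0 0.001" --pt "0 0 0.001" --pt "0 0 0.001" --twist '[0.045,0.09,0.135,0.18,0.205]'

```text
clock: 43.25
ee_pos: [0.4412, -0.2651, 0.0698]
ee_rot: [-0.001, 0.834, -0.552, -0.001]
ft_force: [-5.8, 7.7, 6.3]
width: 0.29
```

Request:
move_arm --pt "0 0 0" --pt "0 0 0" --twist '[0,0]'

```text
clock: 43.45
ee_pos: [0.4412, -0.265, 0.0698]
ee_rot: [-0.001, 0.835, -0.55, -0.001]
ft_force: [-5.7, 7.8, 7.7]
width: 0.291
```

Request:
move_arm --pt "0 0 0" --pt "0 0 0" --pt "0 0 0" --pt "0 0 0" --twist '[0,0,0,0]' --jaw 0.2

```text
clock: 43.85
ee_pos: [0.4417, -0.2664, 0.0693]
ee_rot: [-0.0, 0.835, -0.55, 0.0]
ft_force: [-0.8, 1.2, 0.3]
width: 0.598
```

```bash
python3 - <<'E'
from circ import *
x,y=P["ea"]; go(x,y,.17)
E
```

```text
cur [ 0.4417 -0.2664  0.0693] psi -156.73 tilt [ 0.0002 -0.0001 -1.    ] j [-0.614  0.144  1.634  0.     1.364  2.121] clk 43.85 w 0.598
offset [ 0.0035  0.0016 -0.4027] twist 0.0000 rows>=2.0
```

Request:
move_arm --pt "0 0 -0.1" --pt "0 0 -0.25" --pt "0 0 -0.4" --pt "0 0 -0.4" --twist '[0,0,0,0]'

```text
clock: 44.25
ee_pos: [0.4438, -0.2679, 0.1756]
ee_rot: [0.0, 0.835, -0.55, 0.005]
ft_force: [0.5, -0.4, 0.4]
width: 0.6
```

```bash
python3 - <<'E'
from circ import *
go(.44,.0,.2,-130)
E
```

```text
cur [ 0.4438 -0.2679  0.1756] psi -156.72 tilt [ 0.0088 -0.0061 -0.9999] j [-0.614  0.049  1.516  0.     1.567  2.121] clk 44.25 w 0.600
offset [-0.9893 -0.4102 -0.1045] twist -0.1484 rows>=5.4
```

Request:
move_arm --pt "-0.9 -0.38 -0.05" --pt "-0.9 -0.38 -0.05" --pt "-0.9 -0.38 -0.05" --pt "-0.9 -0.38 -0.05" --pt "-0.9 -0.38 -0.05" --twist '[0,0,0,0,0]'

```text
clock: 44.75
ee_pos: [0.4395, -0.02, 0.1816]
ee_rot: [-0.0, 0.835, -0.55, -0.0]
ft_force: [1.2, -0.7, 0.6]
width: 0.603
```

Request:
move_arm --pt "-0.9 -0.42 -0.05" --pt "-0.9 -0.42 -0.05" --pt "-0.9 -0.42 -0.05" --pt "-0.9 -0.42 -0.05" --pt "-0.9 -0.42 -0.05" --twist '[0,0,0,0,0]'

```text
clock: 45.25
ee_pos: [0.4588, 0.1614, 0.1919]
ee_rot: [-0.01, 0.851, -0.526, -0.01]
ft_force: [0.3, -0.9, -0.1]
width: 0.599
```

```bash
python3 - <<'E'
from circ import *
f=snap("scene","31"); t=snap("top","31")
crop(t,290,200,375,268,9,"e31t"); crop(f,210,235,300,345,7,"e31s")
E
python3 elb.py 31
```

```text
top ea pca 146.2 centroid 136.3 mouth 137.2 n80 mark centroid 142.1 pca 145.4 n12
top eb pca 111.6 centroid 105.1 mouth 105.8 n75 mark centroid 107.3 pca 95.8 n9
scene ea pca 146.4 centroid 147.6 mouth 147.4 n186 mark centroid 143.6 pca 148.2 n44
scene eb pca 99.3 centroid 112.3 mouth 111.0 n123 mark centroid 108.1 pca 113.4 n24
```

View pics/e31t.png

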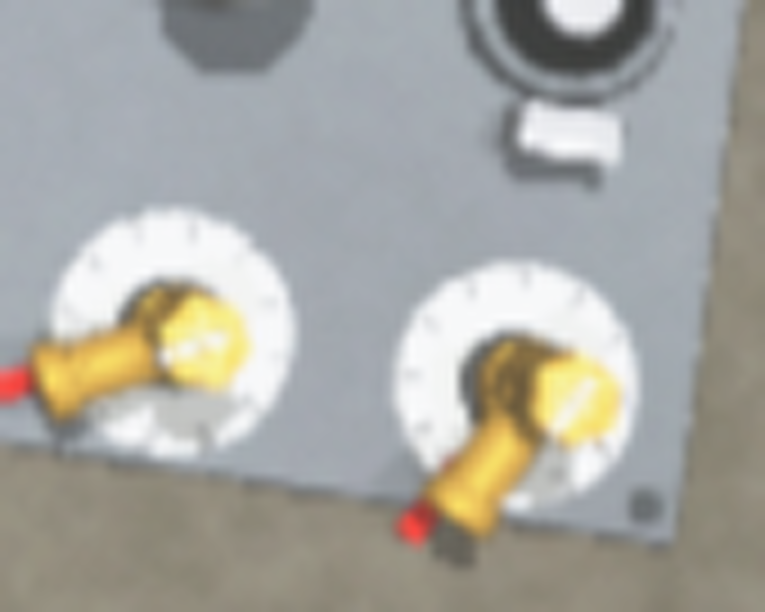

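View pics/e31s.png

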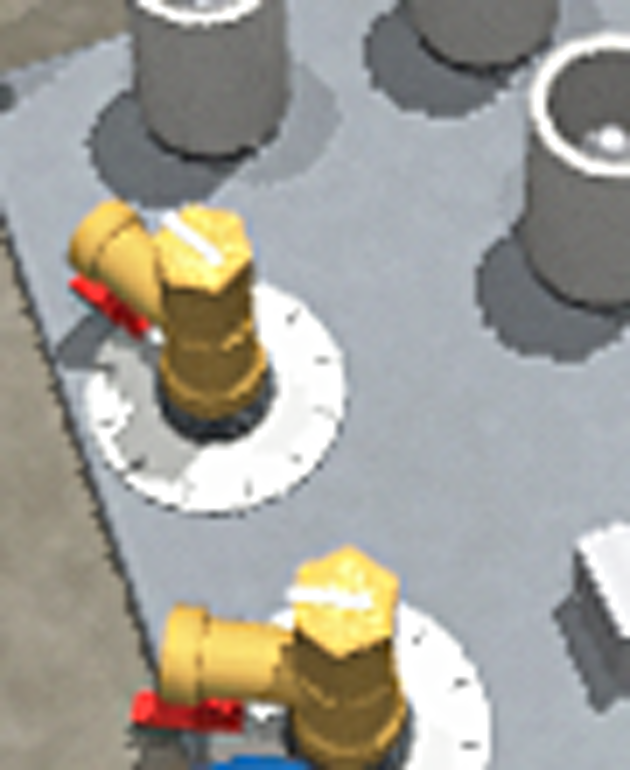

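View pics/scene31.png

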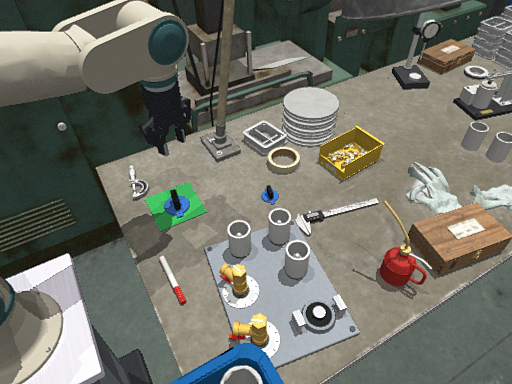

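```bash
python3 - <<'E'
from elb import *
t=load("top31");s=load("scene31")
T=lambda x,y:(290+x/9-.44,200+y/9-.44); Sc=lambda x,y:(210+x/7-.43,235+y/7-.43)
for e,tm,sm in(("eb",(53,384),(100,238)),("ea",(463,513),(178,655))):
    X,err=two(t,T(*tm),s,Sc(*sm)); d=X[:2]-P[e]; print(e,"mouth",X,err,"dir %.1f r %.4f"%(ang(d),np.hypot(*d)))
for nm,a,b,z in(("b stripe",(165,215),(220,262),.094),("b mark",(72,285),(148,332),.014),("a stripe",(288,593),(371,604),.094),("a mark",(133,708),(243,718),.014)):
    d=onz(s,*Sc(*a),z)-onz(s,*Sc(*b),z); print(nm,"%.1f"%ang(d))
    # outer mark tip direction (orig pictures)
s0=load("scene22");t0=load("top22")
Sc0=lambda x,y:(215+x/7-.43,255+y/7-.43); T0=lambda x,y:(255+x/6-.42,160+y/6-.42)
for e,a,b,to,ti in(("eb",(43,137),(115,187),(208,499),(266,484)),("ea",(98,566),(208,577),(484,597),(517,550))):
    print(e,"mark line scene %.1f top %.1f"%(ang(onz(s0,*Sc0(*a),.014)-onz(s0,*Sc0(*b),.014)),ang(onz(t0,*T0(*to),.014)-onz(t0,*T0(*ti),.014))))
    X,err=two(t0,T0(*to),s0,Sc0(*a)); d=X[:2]-P[e]; print("tip tri",X,err,"%.1f r %.4f"%(ang(d),np.hypot(*d)))
E
```

```text
eb mouth [ 0.4458 -0.109   0.0497] 0.0008316913645435997 dir 107.5 r 0.0471
ea mouth [ 0.404  -0.2395  0.0508] 0.001556596673879194 dir 143.4 r 0.0469
b stripe 106.0
b mark 115.7
a stripe 141.6
a mark 144.3
eb mark line scene 112.6 top 103.9
tip tri [ 0.4421 -0.0942  0.0093] 0.0001692206735089529 106.7 r 0.0623
ea mark line scene 143.8 top 143.5
tip tri [ 0.3927 -0.2301  0.0119] 0.00012063786697323693 142.7 r 0.0616
```

Request:
move_arm --pt "0 0 0" --pt "0 0 0" --pt "0 0 0" --pt "0 0 0" --pt "0 0 0" --twist '[-0.04,-0.08,-0.12,-0.17,-0.22]'

```text
clock: 45.85
ee_pos: [0.4589, 0.1577, 0.1919]
ee_rot: [-0.012, 0.977, -0.214, -0.006]
ft_force: [0.1, 0.4, -1.1]
width: 0.6
```

```bash
python3 - <<'E'
from circ import *
go(.40,-.08,.2)
E
```

```text
cur [0.4589 0.1577 0.1919] psi -114.71 tilt [-0.0061  0.0255 -0.9997] j [ 0.24  -0.048  1.579  0.026  1.61   2.243] clk 45.85 w 0.600
offset [ 0.1824  0.9613 -0.0554] twist 0.0000 rows>=4.9
```

Request:
move_arm --pt "0.18 0.95 -0.06" --pt "0.18 0.95 -0.06" --pt "0.18 0.95 -0.06" --pt "0.18 0.95 -0.06" --pt "0.18 0.95 -0.06" --twist '[0,0,0,0,0]'

```text
clock: 46.35
ee_pos: [0.3983, -0.0786, 0.2013]
ee_rot: [-0.012, 0.976, -0.217, -0.006]
ft_force: [0.3, -0.9, -0.4]
width: 0.601
```

```bash
python3 - <<'E'
from circ import *
from bench import r
print(r.get_state()["ee_pos"])
from meas import mat,bush
for n in("top","scene"):
    f=snap(n,"32"); im=f["img"].astype(int); Cl=cloud(f)
    m=(im[...,0]>im[...,2]+60)&(Cl[...,0]>.35)&(Cl[...,0]<.52)&(Cl[...,1]<.26)&(Cl[...,1]>.08)&(Cl[...,2]<.06)
    v,u=np.nonzero(m); w=np.array([onz(f,a,b,.009)[:2] for a,b in zip(u,v)],np.float32)*1000
    print(n,len(u),"cover circ",cv2.minEnclosingCircle(w),"mat",mat(f),"z",np.median(Cl[m][:,2]))
    print([b[:3] for b in bush(f,.089) if b[2]<27.5])
crop(load("top32"),170,215,250,280,9,"m32")
E
```

```text
[ 0.3983 -0.0786  0.2013]
top 362 cover circ ((431.4664306640625, 163.7252655029297), 44.69155502319336) mat ((431.45343017578125, 169.06292724609375), (127.7680892944336, 126.04159545898438), 89.56129455566406) z 0.010040163677452068
[(0.3521, -0.0004, 21.1), (0.5131, -0.0541, 26.2), (0.5951, -0.1692, 26.6), (0.6115, -0.0703, 26.5), (0.6763, -0.0624, 25.7), (0.7292, 0.1389, 20.5)]
scene 84 cover circ ((417.9588928222656, 162.01095581054688), 26.7208309173584) mat ((397.88629150390625, 165.42771911621094), (129.52601623535156, 60.132354736328125), 88.78878021240234) z 0.007497740324233422
[(0.7978, -0.3236, 24.5), (0.5944, -0.1706, 26.4), (0.5127, -0.0567, 25.9), (0.6119, -0.0732, 26.0)]
```

View pics/m32.png

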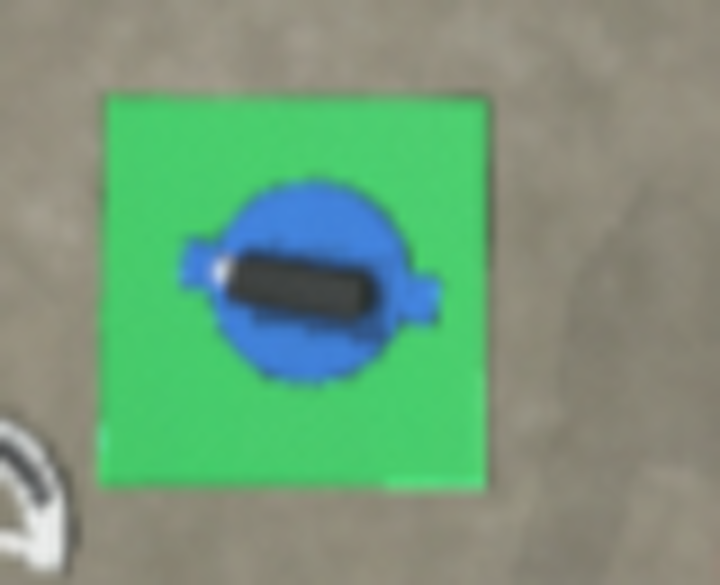

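```bash
python3 - <<'E'
from bench import r,order
print(order.job_done()); s=r.get_state(); print(s["clock"],s["ft_force"])
E
```

```text
the job is handed in; nothing more can be done
None
the job is handed in; nothing more can be done
```

The stand is set up for the wash, and I handed the job in after about 46 s of the 210 s allowed. The order was cover, then bushings, then elbows.

- **Cover:** I pressed it down, twisted it a quarter turn anticlockwise and lifted it off. It lies flat, handle up, on the green mat, about 5 mm off the middle to the robot's right. Setting it down gave a brief wrist force of 54 N, below the 120 N limit; I eased later landings.
- **Bushings:** All three are on the posts, one to each, and fully down. The gripper height showed each one seated, and in the last pictures the rims match the expected 89 mm height in both views.
- **Elbows:** I screwed both on clockwise, and each outlet points over its own mark. The outlets measured 143.4° (a) and 107.5° (b), against marks at 142.7° and 106.7°. The gripper angles gave 143.3° and 107.6°.
- **Disagreements between checks:** Single-view readings of the outlets scattered by up to about 6°, opposite ways in the two cameras, so I relied on the two-view figures. The cameras also differ by 3–4 mm sideways.
- **Other checks:** While moving clear at the end, a wrist joint came up against its range, so the arm stopped short and tilted slightly, touching nothing. I did not move any of the other things on the bench; in the last pictures they look where they were, though I did not measure them. I saw no knocked bushing and no slackened grip.

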